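# Fit the drive pins and hold the snap ring spread at the axle groove

### The arm

A 6-joint arm with a two-finger parallel gripper is mounted at the origin on the work surface. World frame = base frame: x ahead of the robot, y to its left, z up, the work surface at z = 0. Lengths are in m, angles in degrees, forces in N, time in s.
With the tool pointing down it reaches from about 0.4 to 0.825 m from the base axis. Payload 7 kg.
Tool frame: the origin (TCP) lies midway between the tips of the shut fingers; the grasp point (between the pads) lies 19 mm behind it (grip_depth is the distance from the TCP to the grasp point, in m); z points along the fingers, y is the direction in which the jaws open and shut (so a half turn about z gives the same grasp; the last joint's range is limited). The gripper opens to 88 mm and grips with 3 to 60 N. Pads are 19 mm wide; open, the fingers measure 130 mm over their backs; the gripper's body (78 mm by 193 mm) begins 47 mm behind the grasp point.
Start: joints at [80.965, 20.546, 0.682, 0, -70.136, -16.507], TCP at [0.291, 0.609, 0.196] pointing down, gripper open.
Joint ranges: [-176.03, 176.03], [-82.01, 121.73], [-58.28, 71.71], [-173.87, 95.51], [-174.79, -0.11], [-173.66, 173.66]. Speed limits (degrees/s): [136.94, 136.94, 172.46, 180, 180, 180].

### API

Orientations are given as [roll, pitch, yaw] about the fixed x, y, z axes, in that order (R = Rz(yaw) Ry(pitch) Rx(roll)).
In Python, from plant import * gives the robot as it stands.
- The arm moves only by the shell command python3 -m inch 'ROWS'. ROWS is JSON, a list of rows, each an object of numbers: "ax", "ay", "az": the turn, a rotation vector about the tool's x, y, z in degrees; "dx", "dy", "dz": the shift along the tool's x, y, z in mm; "fingers": the finger opening in mm, from 0 to 87.6. In form: [{"ax": .., "ay": .., "az": .., "dx": .., "dy": .., "dz": .., "fingers": ..}, ...]. A call has 1 to 8 rows; each row is the pose to reach, as a shift and turn from the pose commanded when the call began, along the tool's axes at that moment; what a row does not reach only later rows make up. A row lasts 1/8 s, in which the tool goes at most 62.5 mm and 10.7 degrees, less where a joint would pass 70% of its speed; a pose out of reach is approached as far as the arm can. A call with a gripper value outside its range is refused whole. The fingers move at their own pace and stop on an object; the grip force is fixed at half the most. Time passes only in rows, so rows that repeat a pose let the fingers close. It gives the time, the measured TCP pose, the force and the opening at its end, in the units of the state.
- get_obs(): the state, without advancing time (a new reading comes with each control period).
- snapshot(name): name is "scene" or "top" or "wrist"; returns a dict with "image" (400x640x3 uint8, red, green, blue), "fx", "fy", "cx", "cy" (pixels), "k1" (the pictures are not rectified: a ray, as slopes to the right and down, at radius r is drawn at 1 + k1 r^2 times it, then the intrinsics apply), "rvec" (rotation vector, rad) and "tvec" (3), from world to camera coordinates, as OpenCV has them. Camera axes: x right, y down, z forward; pixel columns grow to the right and rows downward; lengths in m; the calibration is good to about 2 mm. A picture is of the moment at which its call begins. There is no depth.
- close_job(): hands the job in, once; it reports no verdict.
Trained networks look in the newest picture that a camera, given by its name, has taken for a name from the list of things; names that differ only in an ending like _2 or _b are one class to them, and where a whole thing is asked for, a point or a joint stands for the part that bears it (a point fixed in the world has none). Each returns a list of dicts, best first, with "score" (0 to 1); they miss things now and then, are a little off and sometimes report something else, mostly with a low value. They report only what shows in the picture. A call takes as long as a camera call. They do not tell look-alikes from the thing itself.
- search_frame(target, camera): "bbox" ([centre column, centre row, width, height] in pixels, round what is visible of it).
- trace(target, camera): "mask" (400x640 bool, what is visible of it) and "bbox" ([centre column, centre row, width, height] in pixels, round what is visible of it).
- landmark_of(target, camera): "position" ([column, row] in pixels: a listed point, or the origin of a listed thing).
The state is a dict: "clock": time; "joint_pos": joint angles; "qvel": joint speeds; "tau": joint torques, N m; "tool_pos": TCP position; "orientation": TCP orientation; "force": force on the tool from outside, world axes, zero at the start; "moment": the same for the moment, N m; "opening": finger opening in m.
Only numpy, scipy, OpenCV 4.12 (cv2) and the standard library are available. Lean on these libraries where they do the work, as an engineer would, in place of code of your own. Each camera call takes 0.05 s, during which the arm holds its last target.

### The job

Finish building up this model-car wheel hub: first drop the two loose plain drive pins, one at a time, all the way into the two empty bores of the square hub flange. Then take the snap-ring pliers (the ring is already on their tips) by the two handles, squeeze them to spread the ring, slide the spread ring down over the upright axle stub until it is level with the groove just above the dark collar, not pressing hard, and finish while still holding it there, pliers upright and handles squeezed, ring spread, not letting go. Leave everything else, the hex-head screw in the pin rack included, where it is.

Things in the scene. Friction and masses are not known exactly. Their poses are not given: they have to be found in the camera images.
- hub: wheel hub fixed to the table: square aluminium flange 96 x 96 mm, 24 mm thick, lying flat, an upright steel axle stub in its middle. Origin: centre of its underside, on the table; z up, x and y along the flange's edges. A bore near each corner, 31 mm from the middle along x and along y: those at (+x,+y) and (-x,-y) hold pins that stand 32 mm above the flange, the other two are empty
- groove (a point): point on the stub's axis at mid-height of its groove, 47.5 mm above the table. The groove (diameter 14 mm) runs from 44 to 51 mm above the table, right above a dark collar of diameter 32 mm whose top is at 44 mm. A ring lying on the collar has its mid-plane 1.5 mm below this point: still in the groove
- stub_end (a point): centre of the stub's upper end, 78 mm above the table. Above the groove the stub is 18 mm in diameter, bevelled to 12 mm over its last 4 mm
- bore_a (a point): centre of the mouth of one empty bore, on the flange's upper face, 24 mm above the table; bore 14 mm in diameter, 18 mm deep with a flat bottom, mouth bevelled by 2 mm
- bore_b (a point): the same for the other empty bore, diagonally opposite
- rack: black rack fixed to the table, 150 x 40 x 16 mm, with a row of three pockets (diameter 14 mm, 10 mm deep) 52 mm apart along its length. Origin: centre of its underside; x along its length, z up. Two pockets hold the plain pins, the third the screw, in any order; the rack may be left or right of the hub, the pliers' rest on the other side
- pin_a: loose plain steel drive pin, diameter 12 mm, 50 mm long, about 44 g, standing upright in a rack pocket (its foot 6 mm above the table, its upper 40 mm clear). Origin: centre of its foot; z along its length, towards the top. The two pins are alike: either fits either bore; fully in, 32 mm of it stand out of the flange
- pin_b: the second loose drive pin, alike
- screw: loose dark hex-head screw standing in the third rack pocket, shank 12 mm, head 21 mm wide and 8 mm high at the top, 38 mm long in all. Origin: centre of its foot. Bystander
- rest: black open-topped pliers rest fixed to the table, 56 (x) x 62 (y) mm, 26 mm high, walls and floor 5 mm. Origin: centre of its underside. The pliers stand upright in it, tips and ring down on its floor; lift them straight up out of it
- pliers: snap-ring pliers, 190 g, upright, the snap ring on their tips (it stays on them). Origin: centre of the ring's underside; z up along the ring's axis, through the pivot (at 70 mm) to the handles; y: line along which the handles are squeezed; x: towards the ring's gap. The two jaws run up at x = 14.5 mm from the ring to 46 mm height, then bend back to the pivot: room for a stub
- handles (a point): point midway between the handles, 125 mm above the pliers' origin, where to grip them. Handles: two upright black rubber bars 14 mm wide (x), from 95 to 153 mm above the pliers' origin, flat outer faces 47 mm apart when relaxed, 39 mm when fully squeezed
- ring (a point): centre of the snap ring, at its mid-height, 2 mm above the pliers' origin. The ring is 4 mm thick; fully spread it is a round C with 22 mm inner and 30 mm outer diameter, lugs reaching 18 mm to +x; relaxed its inner width along y is only 12 mm, and it does not pass over the stub
- spread (a joint): opening of the pliers, rad: 0 relaxed (as found), 0.07 fully spread, where a stop ends it. A spring closes them: squeezing at the handles takes about 3 N to begin and 8 N to reach the stop; against the stop a grip of 30 N does no harm. They relax when let go
- wheel_1: bystander: small model-car wheel lying flat, diameter 64 mm, 26 mm high. Origin: centre of its underside
- wheel_2: bystander: a second such wheel
- battery: bystander: grey battery pack 47 x 138 x 25 mm lying flat. Origin: centre of its underside
- driver: bystander: screwdriver, 180 mm long, lying on the table. Origin: near its middle
- bottle: bystander: clear water bottle, diameter 66 mm, 205 mm high, standing. Origin: centre of its underside
- spray: bystander: bare metal spray can, diameter 54 mm, 190 mm high, standing. Origin: centre of its underside
Mind the look-alikes: they are no part of the job. Of the things that look like the pliers, the middle-sized one is meant.

How it is judged (in metres and radians):
On the way, in this order (a step that is already met when the one before it is completed fails the run):
1. one plain pin is fully down in an empty bore (((horizontal distance between pin_a and bore_a below 0.003 m and z of pin_a in the frame of bore_a below -0.015 m and angle between pin_a's own z axis and vertical below 0.12 rad) or (horizontal distance between pin_a and bore_b below 0.003 m and z of pin_a in the frame of bore_b below -0.015 m and angle between pin_a's own z axis and vertical below 0.12 rad) or (horizontal distance between pin_b and bore_a below 0.003 m and z of pin_b in the frame of bore_a below -0.015 m and angle between pin_b's own z axis and vertical below 0.12 rad) or (horizontal distance between pin_b and bore_b below 0.003 m and z of pin_b in the frame of bore_b below -0.015 m and angle between pin_b's own z axis and vertical below 0.12 rad))), for 0.2 s.
2. both plain pins are fully down, each in its own bore ((((horizontal distance between pin_a and bore_a below 0.003 m and z of pin_a in the frame of bore_a below -0.015 m and angle between pin_a's own z axis and vertical below 0.12 rad) and (horizontal distance between pin_b and bore_b below 0.003 m and z of pin_b in the frame of bore_b below -0.015 m and angle between pin_b's own z axis and vertical below 0.12 rad)) or ((horizontal distance between pin_a and bore_b below 0.003 m and z of pin_a in the frame of bore_b below -0.015 m and angle between pin_a's own z axis and vertical below 0.12 rad) and (horizontal distance between pin_b and bore_a below 0.003 m and z of pin_b in the frame of bore_a below -0.015 m and angle between pin_b's own z axis and vertical below 0.12 rad)))), for 0.2 s.
3. the pliers are lifted clear of their rest by the handles ((((horizontal distance between pin_a and bore_a below 0.003 m and z of pin_a in the frame of bore_a below -0.015 m and angle between pin_a's own z axis and vertical below 0.12 rad) and (horizontal distance between pin_b and bore_b below 0.003 m and z of pin_b in the frame of bore_b below -0.015 m and angle between pin_b's own z axis and vertical below 0.12 rad)) or ((horizontal distance between pin_a and bore_b below 0.003 m and z of pin_a in the frame of bore_b below -0.015 m and angle between pin_a's own z axis and vertical below 0.12 rad) and (horizontal distance between pin_b and bore_a below 0.003 m and z of pin_b in the frame of bore_a below -0.015 m and angle between pin_b's own z axis and vertical below 0.12 rad))) and height (world z) of ring above 0.05 m and contact force between the fingers and pliers above 1 N), for 0.1 s.
4. the ring is spread while it is over the end of the stub (value of joint spread above 0.055 rad and horizontal distance between ring and stub_end below 0.015 m and z of ring in the frame of stub_end above 0.001 m), for 0.04 s.
At the end, for the whole second after the job is handed in: Both pins at least 15 mm deep in the two empty bores, upright. Pliers still gripped (over 3 N), at rest, upright within 7 degrees, spread over 0.055 rad; ring around the stub (axes within 3.5 mm), its middle within 3.2 mm of the groove's mid-height, pressing on the hub with under 25 N ((((horizontal distance between pin_a and bore_a below 0.003 m and z of pin_a in the frame of bore_a below -0.015 m and angle between pin_a's own z axis and vertical below 0.12 rad) and (horizontal distance between pin_b and bore_b below 0.003 m and z of pin_b in the frame of bore_b below -0.015 m and angle between pin_b's own z axis and vertical below 0.12 rad)) or ((horizontal distance between pin_a and bore_b below 0.003 m and z of pin_a in the frame of bore_b below -0.015 m and angle between pin_a's own z axis and vertical below 0.12 rad) and (horizontal distance between pin_b and bore_a below 0.003 m and z of pin_b in the frame of bore_a below -0.015 m and angle between pin_b's own z axis and vertical below 0.12 rad))) and value of joint spread above 0.055 rad and horizontal distance between ring and groove below 0.0035 m and z of ring in the frame of groove between -0.0032 and 0.0032 m and angle between pliers's own z axis and vertical below 0.12 rad and contact force between the fingers and pliers above 3 N and linear speed of pliers below 0.02 m/s and contact force between pliers and hub below 25 N); the arm keeps its last pose, push and grip.
It fails at once if the hex-head screw is moved more than 20 mm from its pocket (distance of screw from where it was at the start of the episode above 0.02 m).
It fails at once if a bystander (wheel, battery, driver, bottle or spray can) is pushed more than 30 mm (distance of any of wheel_1, wheel_2, battery, driver, bottle, spray from where it was at the start of the episode above 0.03 m).
It also fails if it takes over 72 s, if anything falls off the work surface, if the arm or the gripper's body presses on something with over 40 N, if the wrist force passes 120 N, or if a joint passes its speed limit or range.

## Working session

There is one attempt and no reset: what is moved stays moved. The work goes in short steps, Python scripts to look and compute and a shell command to move; the robot and the scene stay as the last step left them, time stands still between calls to the robot, and variables do not carry over. Pictures are saved under pics/ and viewed, and the job is handed in when it is done.

```bash
ls; mkdir -p pics; python3 - <<'E'
from plant import *
import cv2
print(get_obs())
for n in ("scene","top","wrist"):
    s=snapshot(n); cv2.imwrite(f"pics/{n}0.png",s["image"][:,:,::-1]); print(n,{k:v for k,v in s.items() if k!="image"})
E
```

```text
pics
{'clock': 0.0, 'joint_pos': array([ 8.09658936e+01,  2.05914721e+01,  6.33043107e-01, -1.97651058e-02,
       -7.01354425e+01, -1.65087146e+01]), 'qvel': array([-0.03471461, -0.1112296 , -0.01993527, -0.04265323, -0.01991337,
        0.03918888]), 'tau': array([ 1.12059966e-03, -5.82713699e+01,  2.93068725e+01,  6.99735671e+00,
        7.16081529e-03, -1.50202518e-04]), 'tool_pos': array([0.29082835, 0.60853153, 0.19551788]), 'orientation': array([ 1.79904718e+02, -8.86275473e-03, -2.55495449e+01]), 'force': array([ 0.46677335,  0.32783553, -0.07460937]), 'moment': array([ 0.00812703, -0.03318357,  0.02072791]), 'opening': 0.08768569485636214}
scene {'fx': 496.1717561080932, 'fy': 496.1717561080932, 'cx': 325.50127737848857, 'cy': 201.10328550059893, 'k1': 0.02862559563167484, 'rvec': array([ 1.00589106,  2.28423744, -1.20505469]), 'tvec': array([ 0.38392603, -0.1498247 ,  1.50790157])}
top {'fx': 464.73957970626026, 'fy': 464.73957970626026, 'cx': 327.0168214410638, 'cy': 202.18135974955604, 'k1': -0.03846335232762957, 'rvec': array([ 2.22224668, -2.17496819,  0.09131686]), 'tvec': array([-0.01902042,  0.54746245,  1.26157634])}
wrist {'fx': 303.3856649031895, 'fy': 303.3856649031895, 'cx': 315.6082664194762, 'cy': 199.19114599404023, 'k1': -0.045272531996101074, 'rvec': array([-1.58284507,  2.51236089,  0.35159744]), 'tvec': array([ 0.67291662, -0.03589067,  0.39078704])}
```

View pics/scene0.png

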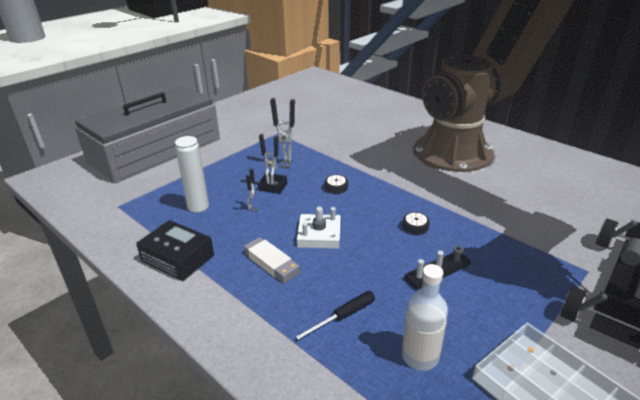

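View pics/top0.png

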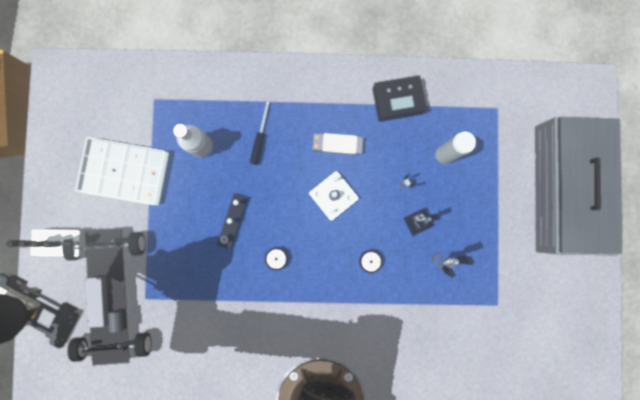

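View pics/wrist0.png

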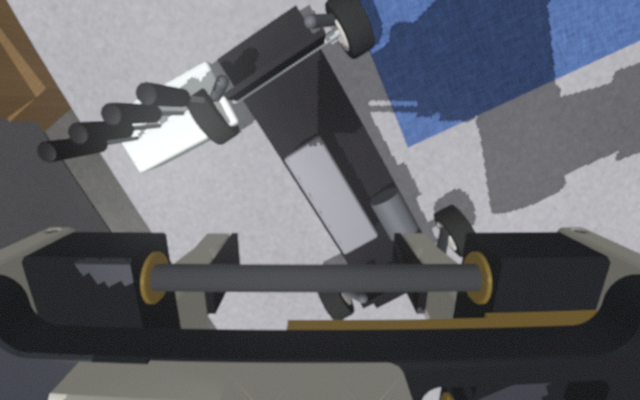

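The rack is on the left: plain pins at top-view (237,200) and (229,220), screw at (224,241). The hub is at (334,195). The middle-sized pliers stand in the rest at (420,220). Next I'll run the networks and localise.

```bash
cat > h.py <<'E'
from plant import *
import cv2, numpy as np
from scipy.spatial.transform import Rotation as Ro
def cam(s):
    K=np.array([[s["fx"],0,s["cx"]],[0,s["fy"],s["cy"]],[0,0,1.]]); return K,np.array([s["k1"],0,0,0,0.]),Ro.from_rotvec(s["rvec"]).as_matrix(),np.array(s["tvec"])
def ray(s,uv):
    K,d,R,t=cam(s)
    p=cv2.undistortPointsIter(np.array([[uv]],float),K,d,None,None,(3,100,1e-12))[0,0]
    return -R.T@t, R.T@np.array([p[0],p[1],1.])
def onz(s,uv,z):
    c,r=ray(s,uv); return c+r*(z-c[2])/r[2]
def proj(s,P):
    K,d,R,t=cam(s)
    return cv2.projectPoints(np.atleast_2d(np.array(P,float)),cv2.Rodrigues(R)[0],t,K,d)[0][:,0]
def tri(rs):
    A=np.zeros((3,3));b=np.zeros(3)
    for c,r in rs:
        r=r/np.linalg.norm(r);M=np.eye(3)-np.outer(r,r);A+=M;b+=M@c
    X=np.linalg.solve(A,b);return X,[np.linalg.norm((np.eye(3)-np.outer(r,r)/(r@r))@(X-c)) for c,r in rs]
def save(s,n,box=None,k=1):
    im=s["image"][:,:,::-1]
    if box: im=im[box[1]:box[3],box[0]:box[2]]
    cv2.imwrite(f"pics/{n}.png",cv2.resize(im,None,fx=k,fy=k,interpolation=cv2.INTER_CUBIC))
E
python3 - <<'E'
from h import *
S={n:snapshot(n) for n in ("top","scene")}
np.set_printoptions(precision=4,suppress=True)
Z=dict(hub=0,groove=.0475,stub_end=.078,bore_a=.024,rack=0,pin_a=.006,screw=.006,rest=0,pliers=.005,handles=.13,ring=.007)
for t,z in Z.items():
    for n in S:
        for d in landmark_of(t,n)[:4]:
            print(t,n,np.round(d["score"],2),np.round(d["position"],1),onz(S[n],d["position"],z)[:2])
s=S["top"]; save(s,"topA",(190,140,450,270),3)
save(S["scene"],"sceneA",(220,90,490,300),2.9)
E
```

```text
hub top 0.58 [332.4 199.3] [ 0.5572 -0.0224]
hub scene 0.95 [318.  233.2] [ 0.563  -0.0275]
hub scene 0.48 [339.1 188.1] [ 0.3812 -0.1206]
groove top 0.78 [333.3 198.2] [ 0.5569 -0.0233]
groove top 0.49 [415.1 222. ] [ 0.4976 -0.2451]
groove scene 0.89 [322.  216.4] [ 0.554  -0.0221]
groove scene 0.63 [454.5 261. ] [0.4839 0.2871]
stub_end top 0.83 [333.7 195. ] [ 0.5632 -0.0232]
stub_end top 0.34 [346.2 200. ] [ 0.5507 -0.0563]
stub_end scene 0.93 [320.1 203.6] [ 0.5505 -0.031 ]
stub_end scene 0.43 [338.3 186.2] [ 0.4666 -0.0489]
stub_end scene 0.24 [265.5 143.2] [ 0.4367 -0.3483]
bore_a top 0.95 [344.6 195.8] [ 0.5659 -0.055 ]
bore_a top 0.66 [313.3 197.2] [0.5602 0.0307]
bore_a scene 0.95 [309.5 216.2] [ 0.5505 -0.0671]
bore_a scene 0.95 [332.  233.9] [0.5651 0.0193]
bore_a scene 0.67 [270.3 188.4] [ 0.5311 -0.2294]
rack top 0.56 [232.5 220.5] [0.4921 0.2537]
rack scene 0.89 [438.7 271.5] [0.4848 0.2566]
rack scene 0.27 [271.5 264.3] [ 0.712  -0.0276]
pin_a top 0.5 [230.  225.4] [0.4783 0.2591]
pin_a top 0.46 [237.1 205.7] [0.5332 0.2413]
pin_a top 0.19 [368.3 259.9] [ 0.3913 -0.1
[... 692 characters left out ...]
84.8] [ 0.4995 -0.2647]
pliers scene 0.62 [439.3 270.7] [0.4869 0.2587]
pliers scene 0.5 [254.6 209.1] [ 0.6038 -0.21  ]
handles top 0.7 [426.9 220.9] [ 0.4989 -0.2577]
handles top 0.65 [457.9 265.3] [ 0.389  -0.3372]
handles top 0.62 [407.5 182.5] [ 0.5949 -0.2075]
handles scene 0.83 [269.  145.6] [ 0.5024 -0.255 ]
handles scene 0.67 [251.3 179.4] [ 0.6395 -0.1631]
handles scene 0.64 [283.6 114.3] [ 0.3467 -0.3654]
ring top 0.89 [439.8 261.2] [ 0.3913 -0.3238]
ring top 0.76 [414.3 222. ] [ 0.4986 -0.2514]
ring top 0.57 [404.5 182.2] [ 0.6092 -0.2228]
ring scene 0.91 [269.6 187.4] [ 0.5123 -0.2548]
ring scene 0.8 [254.3 209.6] [ 0.6075 -0.2066]
ring scene 0.62 [283.9 161.3] [ 0.3897 -0.3286]
```

```bash
ls pics
```

```text
scene0.png
sceneA.png
top0.png
topA.png
wrist0.png
```

View pics/topA.png

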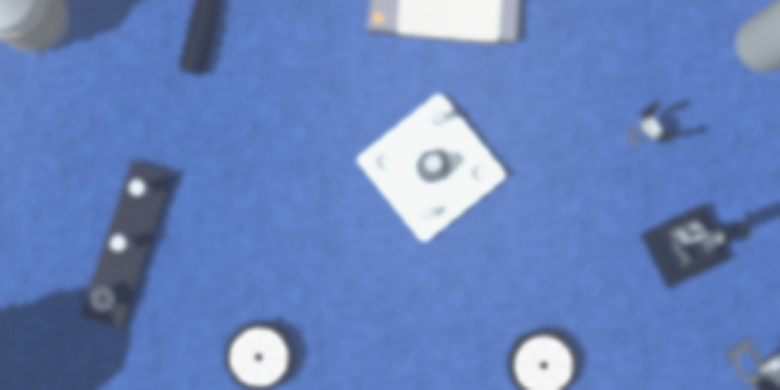

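View pics/sceneA.png

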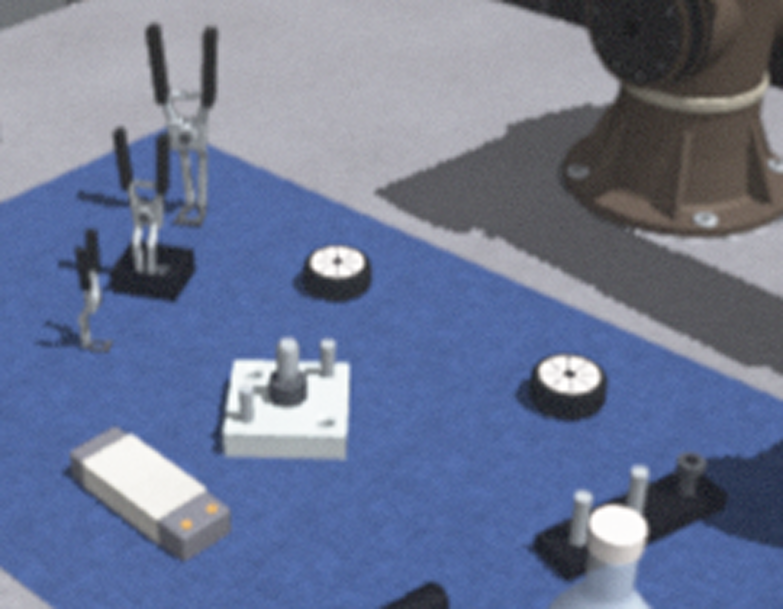

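```bash
cat >> h.py <<'E'
np.set_printoptions(precision=4,suppress=True)
def delta(target,yaw=None):
    """mm shift in tool axes + rotvec deg, from measured pose to target TCP"""
    o=get_obs(); R=Ro.from_euler('xyz',o["orientation"],degrees=True)
    d=R.inv().apply(np.array(target)-o["tool_pos"])*1000
    r=(R.inv()*Ro.from_euler('xyz',[180,0,yaw],degrees=True)).as_rotvec(degrees=True) if yaw is not None else None
    return d,r
E
python3 - <<'E'
from h import *
print(delta([.50,.25,.17],-17.7))
for n in ("top","scene"):
    s=snapshot(n)
    for t in("bottle","spray","battery"):
        for d in landmark_of(t,n)[:2]: print(t,n,round(d["score"],2),onz(s,d["position"],0)[:2])
s=snapshot("wrist");K,d,R,t=cam(s);o=get_obs();T=Ro.from_euler('xyz',o["orientation"],degrees=True)
print("cam in tool",T.inv().apply(-R.T@t-o["tool_pos"]),"axis",T.inv().apply(R[2]))
E
```

```text
(array([343.3388, 233.8489,  26.4878]), array([-0.0043,  0.0013, -7.8417]))
bottle top 0.83 [0.6898 0.3531]
spray top 0.69 [ 0.6863 -0.3362]
spray top 0.69 [ 0.3908 -0.1341]
battery top 0.68 [ 0.7117 -0.0278]
bottle scene 0.65 [0.6994 0.3536]
spray scene 0.83 [ 0.6809 -0.3492]
spray scene 0.24 [ 0.5368 -0.0844]
battery scene 0.67 [0.4264 0.2664]
battery scene 0.58 [ 0.7098 -0.033 ]
cam in tool [ 0.0736  0.0007 -0.1878] axis [-0.2764  0.0014  0.961 ]
```

```bash
python3 -m inch '[{"dx":55,"dy":10,"dz":0,"fingers":87},{"dx":100,"dy":40,"fingers":87},{"dx":150,"dy":75,"az":-2,"fingers":87},{"dx":198,"dy":112,"az":-5,"fingers":87},{"dx":247,"dy":150,"dz":10,"az":-7.8,"fingers":87},{"dx":295,"dy":190,"dz":20,"az":-7.8,"fingers":87},{"dx":343,"dy":234,"dz":26,"az":-7.8,"fingers":87},{"dx":343,"dy":234,"dz":26,"az":-7.8,"fingers":87}]'
python3 - <<'E'
from h import *
s=snapshot("wrist");save(s,"w1");print(get_obs()["tool_pos"],get_obs()["orientation"])
for t,z in dict(pin_a=.006,screw=.006,rack=0).items():
    for d in landmark_of(t,"wrist")[:3]: print(t,round(d["score"],2),d["position"],onz(s,d["position"],z))
E
```

```text
[0.2911 0.609  0.1965] [179.9991  -0.0006 -25.5446]$[0]: bad value
```

View pics/w1.png

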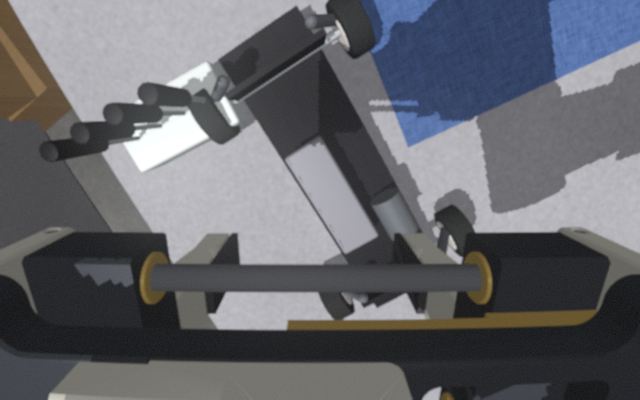

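```bash
python3 -m inch '[{"ax":0,"ay":0,"az":0,"dx":55,"dy":10,"dz":0,"fingers":87},{"ax":0,"ay":0,"az":0,"dx":100,"dy":40,"dz":0,"fingers":87},{"ax":0,"ay":0,"az":-2,"dx":150,"dy":75,"dz":0,"fingers":87},{"ax":0,"ay":0,"az":-5,"dx":198,"dy":112,"dz":0,"fingers":87},{"ax":0,"ay":0,"az":-7.8,"dx":247,"dy":150,"dz":10,"fingers":87},{"ax":0,"ay":0,"az":-7.8,"dx":295,"dy":190,"dz":20,"fingers":87},{"ax":0,"ay":0,"az":-7.8,"dx":343,"dy":234,"dz":26,"fingers":87},{"ax":0,"ay":0,"az":-7.8,"dx":343,"dy":234,"dz":26,"fingers":87}]'
python3 - <<'E'
from h import *
s=snapshot("wrist");save(s,"w2");print(get_obs()["tool_pos"],get_obs()["orientation"])
for t,z in dict(pin_a=.006,screw=.006,rack=0).items():
    for d in landmark_of(t,"wrist")[:3]: print(t,round(d["score"],2),d["position"],onz(s,d["position"],z))
E
```

```text
clock: 3.0
tool_pos: [0.5003, 0.2464, 0.1702]
orientation: [180.0, 0.0, -18.0]
force: [0.3, 0.2, -0.2]
opening: 0.0868
[0.5003 0.2478 0.1705] [179.9926  -0.0018 -17.9311]
pin_a 0.52 [309.2, 143.1] [0.5394 0.2401 0.006 ]
pin_a 0.45 [312.1, 191.2] [0.4841 0.2547 0.006 ]
screw 0.86 [314.0, 231.3] [0.4344 0.2685 0.006 ]
rack 0.7 [314.6, 186.3] [0.4876 0.2504 0.    ]
```

View pics/w2.png

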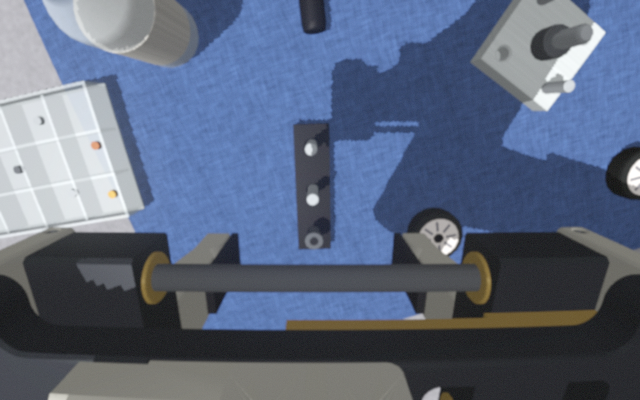

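```bash
python3 - <<'E'
from h import *
s=snapshot("wrist");save(s,"w3",(270,100,360,260),4.5)
o=get_obs();print(o["tool_pos"],o["orientation"])
print(proj(s,[o["tool_pos"],o["tool_pos"]+[0,0,-.1]]))
m=trace("rack","wrist")[0]; mk=m["mask"].astype(np.uint8); print(m["score"],m["bbox"])
c=max(cv2.findContours(mk,0,1)[0],key=cv2.contourArea)
r=cv2.minAreaRect(c);print(r)
for p in cv2.boxPoints(r): print(p,onz(s,p,.016))
for uv in[(311,147.5),(313,199)]: print(onz(s,uv,.056))
for d in trace("pin_a","wrist")[:3]: print(d["score"],d["bbox"])
E
```

```text
[0.4995 0.2511 0.1707] [-179.9688   -0.0137  -17.6786]
[[313.8664 227.7044]
 [314.3484 190.2611]]
0.58 [316.9, 185.3, 38.6, 131.0]
((316.1238708496094, 184.3301544189453), (126.11239624023438, 35.60369110107422), 88.53119659423828)
[296.7116 121.751 ] [0.5661 0.2503 0.016 ]
[332.3036 120.8384] [0.5551 0.2128 0.016 ]
[335.5362 246.9093] [0.4097 0.2527 0.016 ]
[299.9442 247.8219] [0.4219 0.2948 0.016 ]
[0.5386 0.2421 0.056 ]
[0.4875 0.2565 0.056 ]
0.62 [317.4, 194.3, 16.0, 19.0]
0.52 [314.6, 146.0, 11.2, 17.0]
```

View pics/w3.png

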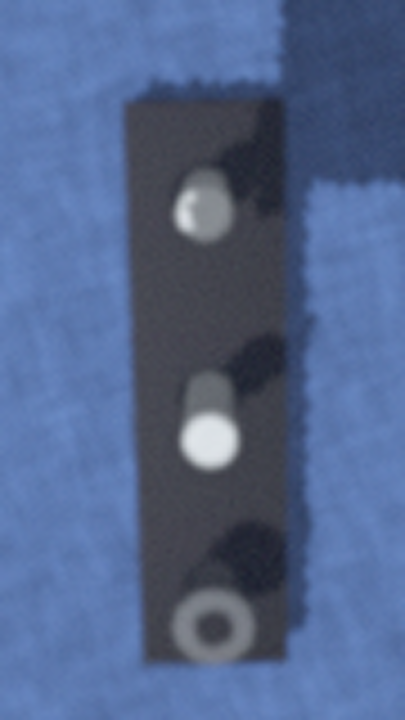

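```bash
python3 - <<'E'
from h import *
s=snapshot("wrist");o=get_obs();print(o["tool_pos"],o["orientation"])
f=lambda p:(270+p[0]/4.5-.4,100+p[1]/4.5-.4)
for p,z in [((203,212),.056),((210,440),.056),((213,625),.044)]: print(onz(s,f(p),z))
C=[onz(s,f(p),.016) for p in [(128,102),(283,98),(286,660),(145,662)]]
for c in C: print(c)
print(np.mean(C,0))
E
```

```text
[0.4993 0.2511 0.1705] [-179.9958   -0.0023  -17.6472]
[0.5379 0.2388 0.056 ]
[0.4878 0.2531 0.056 ]
[0.4387 0.2679 0.044 ]
[0.5647 0.2495 0.016 ]
[0.5542 0.2132 0.016 ]
[0.4111 0.2555 0.016 ]
[0.4223 0.2924 0.016 ]
[0.4881 0.2527 0.016 ]
```

```bash
python3 - <<'E'
from h import *
print(delta([.5379,.2388,.033],-16))
E
```

```text
(array([ 40.5005,   0.0204, 137.48  ]), array([-0.0041, -0.0023, -1.6472]))
```

```bash
python3 -m inch '[{"ax":0,"ay":0,"az":-1.6,"dx":40.5,"dy":0,"dz":10,"fingers":87},{"ax":0,"ay":0,"az":-1.6,"dx":40.5,"dy":0,"dz":45,"fingers":87},{"ax":0,"ay":0,"az":-1.6,"dx":40.5,"dy":0,"dz":75,"fingers":87},{"ax":0,"ay":0,"az":-1.6,"dx":40.5,"dy":0,"dz":75,"fingers":87},{"ax":0,"ay":0,"az":-1.6,"dx":40.5,"dy":0,"dz":75,"fingers":60}]'
python3 - <<'E'
from h import *
s=snapshot("wrist");save(s,"w4");o=get_obs();print(o["tool_pos"],o["orientation"]);print(proj(s,[o["tool_pos"]]))
E
```

```text
clock: 4.03
tool_pos: [0.5388, 0.2385, 0.0966]
orientation: [-180.0, -0.1, -16.1]
force: [-0.5, 0.2, 0.1]
opening: 0.0816
[0.539  0.2387 0.097 ] [-179.9063   -0.0893  -16.0808]
[[314.0327 227.3366]]
```

View pics/w4.png

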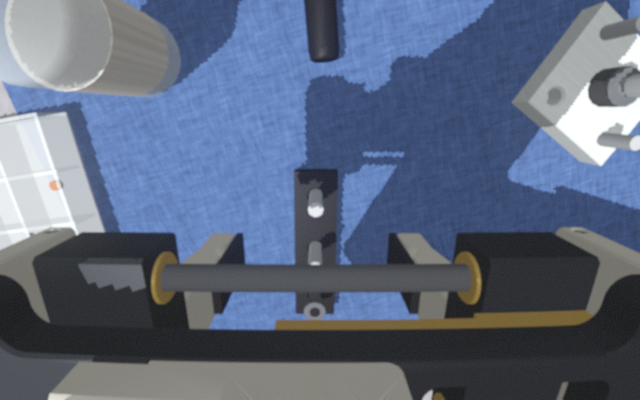

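```bash
python3 - <<'E'
from h import *
s=snapshot("wrist");print(onz(s,(316,211),.056)); print(delta([.5379,.2388,.033],-16))
E
```

```text
[0.5366 0.2381 0.056 ]
(array([-1.1888,  0.224 , 64.0882]), array([-0.1109, -0.0907, -0.0972]))
```

```bash
python3 -m inch '[{"ax":0,"ay":0,"az":0,"dx":-1,"dy":0,"dz":30,"fingers":50},{"ax":0,"ay":0,"az":0,"dx":-1,"dy":0,"dz":60,"fingers":40},{"ax":0,"ay":0,"az":0,"dx":-1,"dy":0,"dz":63,"fingers":35},{"ax":0,"ay":0,"az":0,"dx":-1,"dy":0,"dz":63,"fingers":30},{"ax":0,"ay":0,"az":0,"dx":-1,"dy":0,"dz":63,"fingers":5},{"ax":0,"ay":0,"az":0,"dx":-1,"dy":0,"dz":63,"fingers":5},{"ax":0,"ay":0,"az":0,"dx":-1,"dy":0,"dz":63,"fingers":5},{"ax":0,"ay":0,"az":0,"dx":-1,"dy":0,"dz":63,"fingers":5}]'

```

```text
clock: 5.12
tool_pos: [0.5373, 0.2379, 0.0327]
orientation: [-180.0, -0.0, -16.1]
force: [-0.3, 0.3, -0.2]
opening: 0.0055
```

```bash
python3 - <<'E'
from h import *
s=snapshot("wrist");save(s,"w5");s=snapshot("scene");save(s,"s5",(380,200,520,320),5);s=snapshot("top");save(s,"t5",(180,150,320,270),5)
print(get_obs()["opening"])
E
```

```text
0.005252162308819492
```

View pics/w5.png

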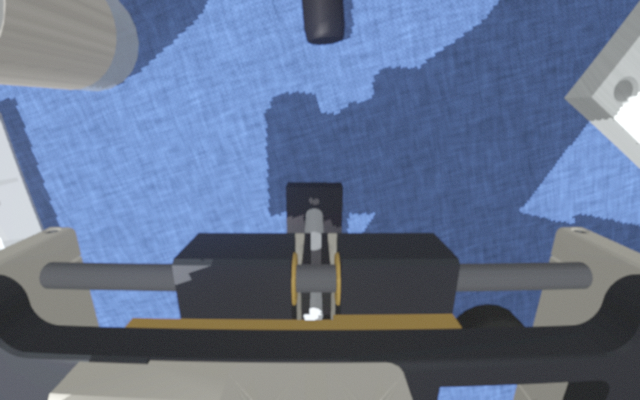

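View pics/s5.png

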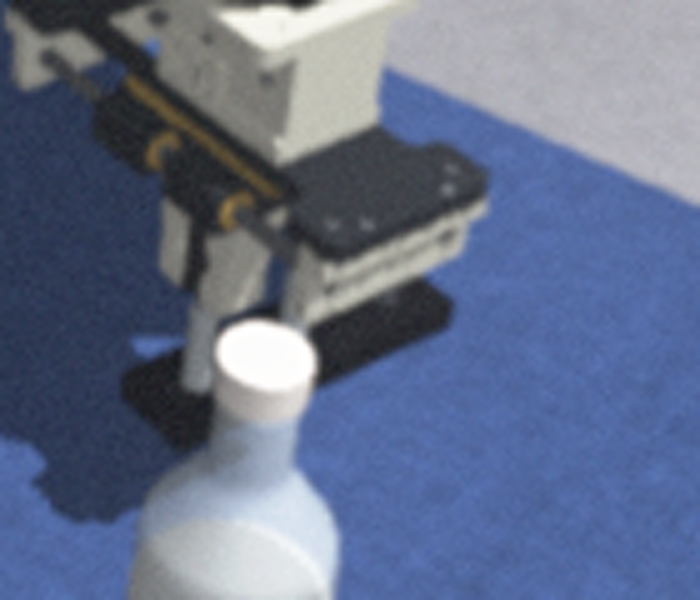

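```bash
python3 - <<'E'
from h import *
s=snapshot("wrist");save(s,"w6",(270,170,360,330),4.5);o=get_obs();print(o["tool_pos"],o["orientation"])
print(proj(s,[o["tool_pos"],[.5379,.2388,.056],[.5379,.2388,.016],[.4878,.2531,.056],o["tool_pos"]+[0,0,.019]]))
E
```

```text
[0.5372 0.2379 0.0324] [179.9922   0.0025 -16.142 ]
[[314.3521 227.3152]
 [312.4252 241.3831]
 [312.9093 218.4149]
 [312.9888 316.3414]
 [314.2715 238.8421]]
```

View pics/w6.png

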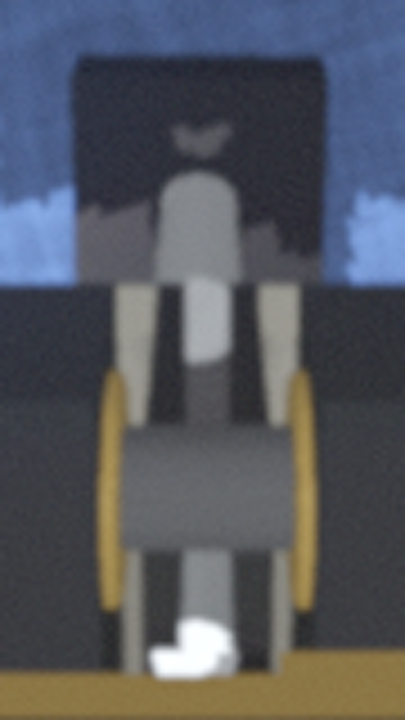

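View pics/t5.png

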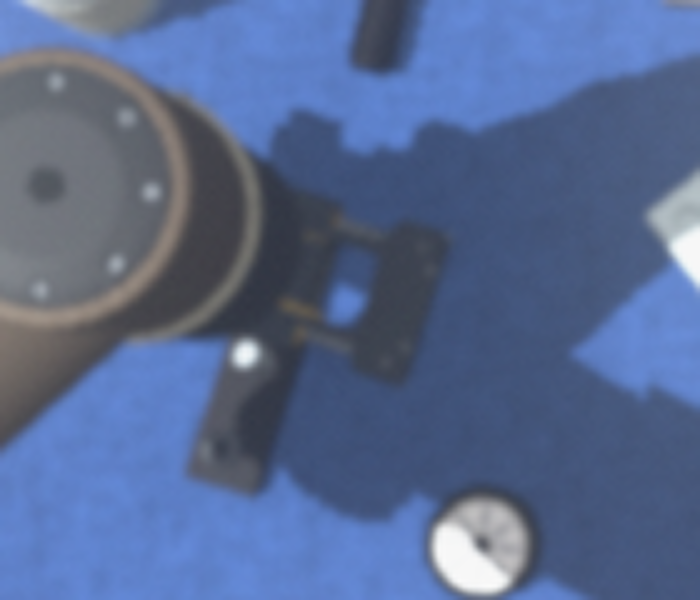

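```bash
python3 -m inch '[{"ax":0,"ay":0,"az":0,"dx":0,"dy":0,"dz":0,"fingers":0},{"ax":0,"ay":0,"az":0,"dx":0,"dy":0,"dz":0,"fingers":0},{"ax":0,"ay":0,"az":0,"dx":0,"dy":0,"dz":0,"fingers":0}]'
```

```text
clock: 5.7
tool_pos: [0.5373, 0.2379, 0.0325]
orientation: [180.0, 0.0, -16.1]
force: [0.7, 0.6, 0.9]
opening: 0.0008
```

```bash
python3 - <<'E'
from h import *
s=snapshot("wrist");save(s,"w7",(250,170,380,330),4.5);o=get_obs();print(o["tool_pos"],o["orientation"])
s=snapshot("scene");save(s,"s7",(380,200,500,300),6)
E
```

```text
[0.5372 0.2379 0.0324] [179.9987   0.0009 -16.1433]
```

View pics/w7.png

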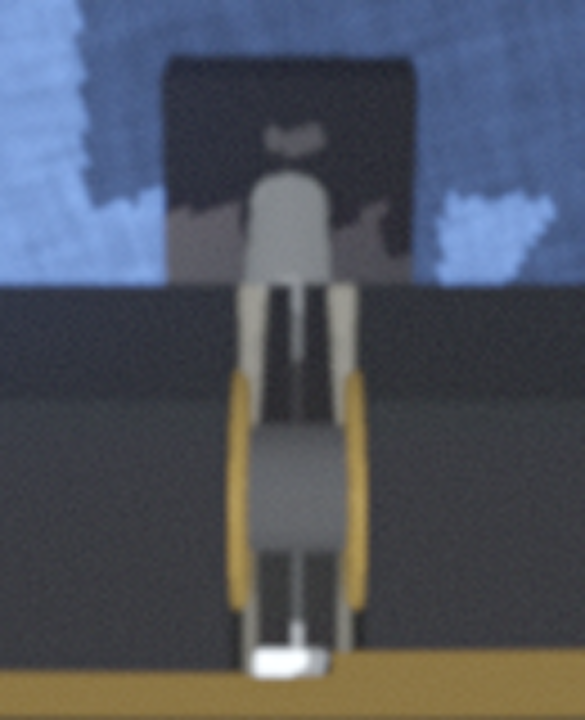

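View pics/s7.png

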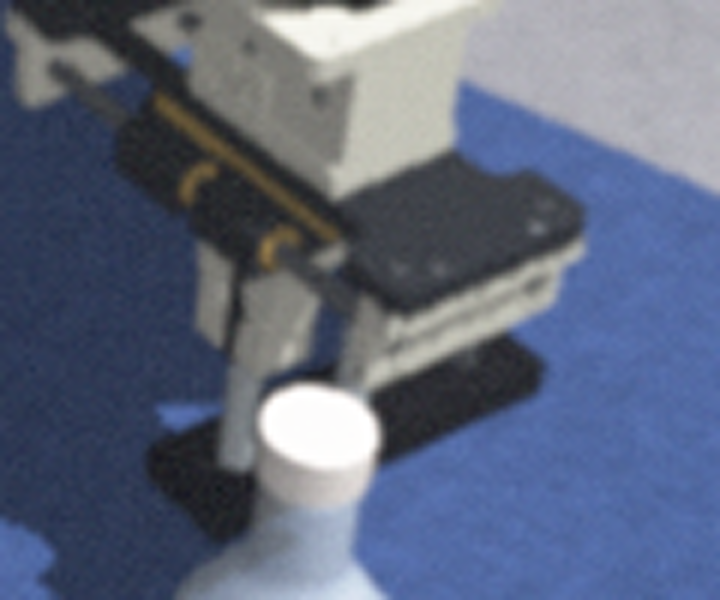

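```bash
python3 - <<'E'
from h import *
o=get_obs();T=Ro.from_euler('xyz',o["orientation"],degrees=True)
P=np.array([[0,0,0],[.0095,0,0],[-.0095,0,0],[.0095,0,-.019],[.0095,0,-.04]])
W=T.apply(P)+o["tool_pos"]
W=np.vstack([W,[[.5379,.2388,.056],[.5379,.2388,.016]]])
for n,b,k in(("scene",(380,200,500,300),6),("wrist",(250,170,380,330),4.5)):
    s=snapshot(n);q=proj(s,W);print(n,q)
    im=cv2.resize(s["image"][b[1]:b[3],b[0]:b[2],::-1],None,fx=k,fy=k,interpolation=cv2.INTER_CUBIC)
    for i,p in enumerate(q):
        c=((p-b[:2]+.5)*k).astype(int); cv2.circle(im,tuple(c.tolist()),3,(0,0,255) if i<5 else (0,255,0),-1);cv2.putText(im,str(i),tuple((c+4).tolist()),0,.5,(0,255,255))
    cv2.imwrite(f"pics/{n}_ov8.png",im)
E
```

```text
scene [[419.1442 268.4863]
 [415.5774 270.1171]
 [422.684  266.8682]
 [416.4596 263.1989]
 [417.4577 255.3821]
 [420.4637 260.255 ]
 [418.5418 274.7125]]
wrist [[314.3485 227.3761]
 [314.3304 213.7888]
 [314.3662 240.5976]
 [314.2431 224.1231]
 [314.1238 238.279 ]
 [312.4554 241.3885]
 [312.9362 218.4197]]
```

View pics/scene_ov8.png

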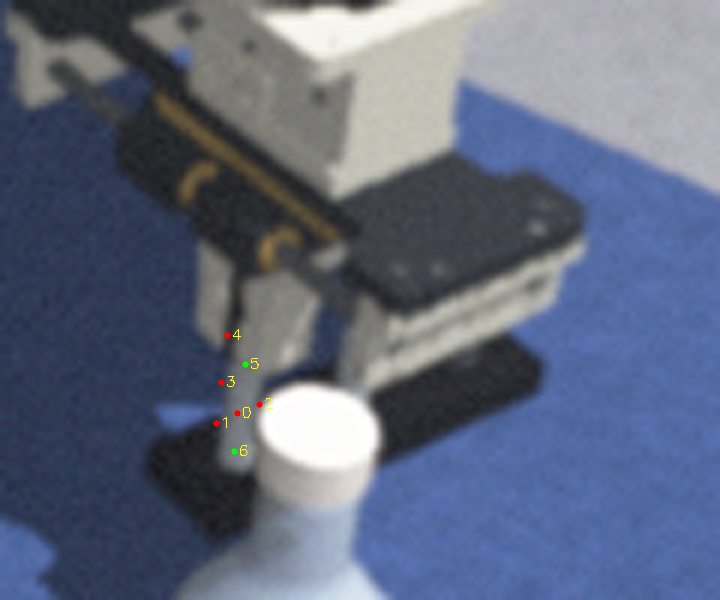

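View pics/wrist_ov8.png

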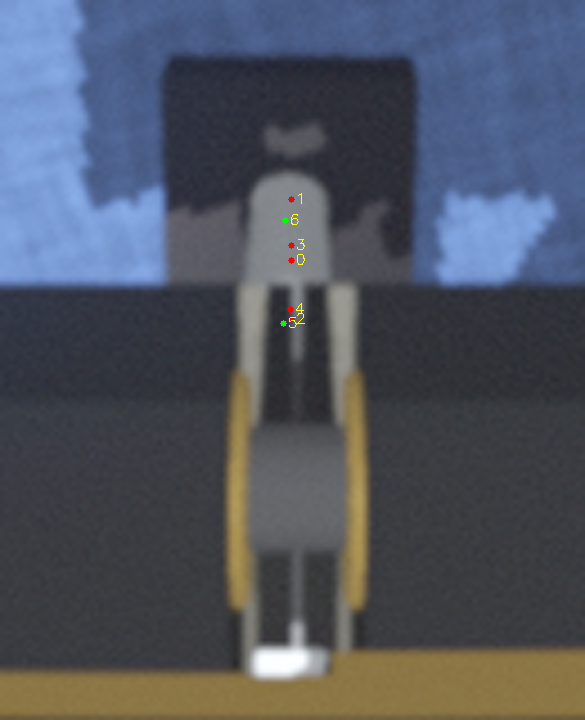

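```bash
python3 - <<'E'
import plant
print([n for n in dir(plant) if not n.startswith('__')])
for n in dir(plant):
    v=getattr(plant,n)
    if isinstance(v,(int,float)): print(n,v)
E
```

```text
['PlanningError', 'close_job', 'get_obs', 'grip_depth', 'landmark_of', 'search_frame', 'snapshot', 'trace']
grip_depth 0.0188
```

```bash
python3 -m inch '[{"ax":0,"ay":0,"az":0,"dx":1,"dy":-1,"dz":-3,"fingers":60},{"ax":0,"ay":0,"az":0,"dx":1,"dy":-1,"dz":-3,"fingers":60},{"ax":0,"ay":0,"az":0,"dx":1,"dy":-1,"dz":-3,"fingers":60},{"ax":0,"ay":0,"az":0,"dx":1,"dy":-1,"dz":-3,"fingers":60},{"ax":0,"ay":0,"az":0,"dx":1,"dy":-1,"dz":6,"fingers":60},{"ax":0,"ay":0,"az":0,"dx":1,"dy":-1,"dz":14,"fingers":60},{"ax":0,"ay":0,"az":0,"dx":1,"dy":-1,"dz":20,"fingers":60},{"ax":0,"ay":0,"az":0,"dx":1,"dy":-1,"dz":20,"fingers":60}]'
python3 - <<'E'
from h import *
s=snapshot("wrist");save(s,"w9");o=get_obs();print(o["tool_pos"],o["force"])
s=snapshot("scene");save(s,"s9",(380,200,500,300),6)
E
```

```text
clock: 6.9
tool_pos: [0.5381, 0.2382, 0.0116]
orientation: [179.9, 0.0, -16.1]
force: [0.2, 0.3, 0.1]
opening: 0.0595
[0.5384 0.2385 0.0121] [ 0.7784 -0.2977 -0.4163]
```

View pics/w9.png

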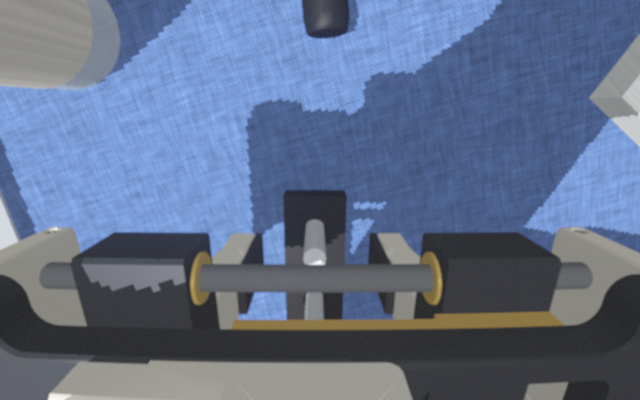

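View pics/s9.png

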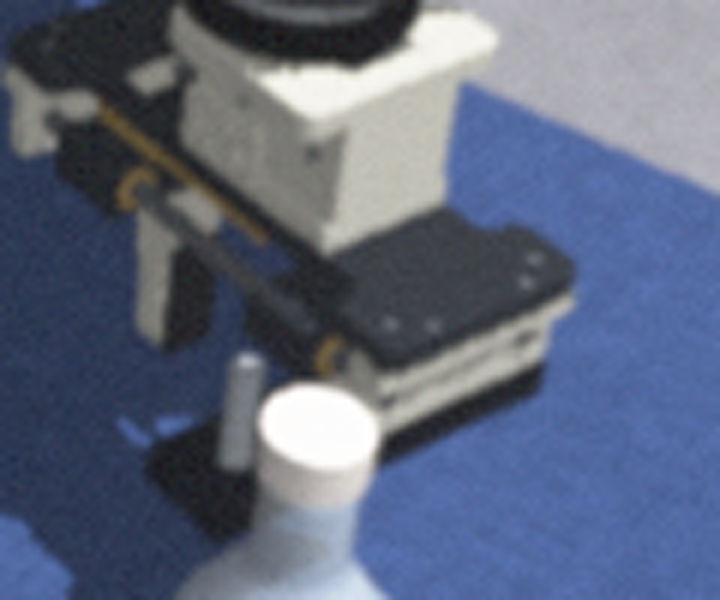

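```bash
python3 - <<'E'
from h import *
o=get_obs();T=Ro.from_euler('xyz',o["orientation"],degrees=True)
P=np.array([[x,y,z] for y in (.03,.05) for x in(.0095,-.0095) for z in (-.02,-.026,-.032)])
W=T.apply(P)+o["tool_pos"]
b=(380,200,500,300);s=snapshot("scene")
for p,q in zip(P,proj(s,W)): print(p,(q-b[:2]+.5)*6)
s=snapshot("wrist")
for p,q in zip(P,proj(s,W)): print(p,q)
E
```

```text
[ 0.0095  0.03   -0.02  ] [160.669  376.9479]
[ 0.0095  0.03   -0.026 ] [162.1195 364.0376]
[ 0.0095  0.03   -0.032 ] [163.5799 351.0439]
[-0.0095  0.03   -0.02  ] [202.8968 358.1766]
[-0.0095  0.03   -0.026 ] [204.4728 345.3041]
[-0.0095  0.03   -0.032 ] [206.0596 332.3491]
[ 0.0095  0.05   -0.02  ] [125.0783 344.9337]
[ 0.0095  0.05   -0.026 ] [126.3967 332.0967]
[ 0.0095  0.05   -0.032 ] [127.7241 319.1777]
[-0.0095  0.05   -0.02  ] [167.0024 326.6493]
[-0.0095  0.05   -0.026 ] [168.4447 313.8505]
[-0.0095  0.05   -0.032 ] [169.8967 300.9707]
[ 0.0095  0.03   -0.02  ] [365.1222 224.6182]
[ 0.0095  0.03   -0.026 ] [366.7694 228.3556]
[ 0.0095  0.03   -0.032 ] [368.5283 232.3478]
[-0.0095  0.03   -0.02  ] [363.6628 253.8167]
[-0.0095  0.03   -0.026 ] [365.2071 258.3686]
[-0.0095  0.03   -0.032 ] [366.8518 263.219 ]
[ 0.0095  0.05   -0.02  ] [398.7321 224.5463]
[ 0.0095  0.05   -0.026 ] [401.4769 228.2701]
[ 0.0095  0.05   -0.032 ] [404.4063 232.2463]
[-0.0095  0.05   -0.02  ] [396.2901 253.6842]
[-0.0095  0.05   -0.026 ] [398.8639 258.2173]
[-0.0095  0.05   -0.032 ] [401.6041 263.046 ]
```

```bash
python3 -m inch '[{"ax":0,"ay":0,"az":0,"dx":-0.5,"dy":0,"dz":4,"fingers":40},{"ax":0,"ay":0,"az":0,"dx":-0.5,"dy":0,"dz":4,"fingers":5},{"ax":0,"ay":0,"az":0,"dx":-0.5,"dy":0,"dz":4,"fingers":5},{"ax":0,"ay":0,"az":0,"dx":-0.5,"dy":0,"dz":4,"fingers":5},{"ax":0,"ay":0,"az":0,"dx":-0.5,"dy":0,"dz":4,"fingers":5},{"ax":0,"ay":0,"az":0,"dx":-0.5,"dy":0,"dz":4,"fingers":5},{"ax":0,"ay":0,"az":0,"dx":-0.5,"dy":0,"dz":4,"fingers":5}]'
```

```text
clock: 7.98
tool_pos: [0.538, 0.2388, 0.0085]
orientation: [-180.0, -0.0, -16.1]
force: [-0.7, 0.5, -1.1]
opening: 0.0109
```

```bash
python3 -m inch '[{"ax":0,"ay":0,"az":0,"dx":0,"dy":0,"dz":-20,"fingers":5},{"ax":0,"ay":0,"az":0,"dx":0,"dy":0,"dz":-55,"fingers":5},{"ax":0,"ay":0,"az":0,"dx":0,"dy":0,"dz":-100,"fingers":5},{"ax":0,"ay":0,"az":0,"dx":0,"dy":0,"dz":-115,"fingers":5}]'
python3 - <<'E'
from h import *
print(delta([.56,.085,.12],-90),get_obs()["opening"],get_obs()["joint_pos"])
s=snapshot("wrist");save(s,"w10")
E
```

```text
clock: 8.48
tool_pos: [0.5393, 0.2396, 0.1265]
orientation: [-179.8, -0.2, -16.1]
force: [1.4, 0.1, -1.1]
opening: 0.0114
(array([ 62.844 , 142.7699,   6.1633]), array([-0.2721, -0.0042, 73.8734])) 0.011354513648101146 [ 42.9453  15.597  -16.1193   0.0359 -58.0319  30.9094]
```

View pics/w10.png

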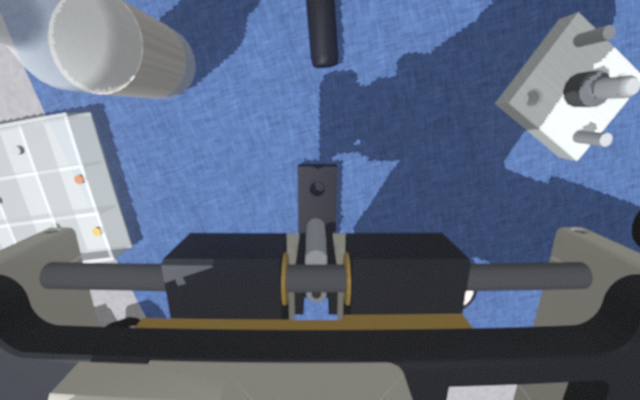

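The pin is held at (315,240) and its rack pocket is empty at (318,187). Moving to the hub.

```bash
python3 -m inch '[{"ax":0,"ay":0,"az":9,"dx":8,"dy":18,"dz":0,"fingers":5},{"ax":0,"ay":0,"az":19,"dx":16,"dy":36,"dz":0,"fingers":5},{"ax":0,"ay":0,"az":29,"dx":24,"dy":54,"dz":0,"fingers":5},{"ax":0,"ay":0,"az":39,"dx":33,"dy":74,"dz":2,"fingers":5},{"ax":0,"ay":0,"az":49,"dx":42,"dy":95,"dz":4,"fingers":5},{"ax":0,"ay":0,"az":59,"dx":51,"dy":116,"dz":6,"fingers":5},{"ax":0,"ay":0,"az":69,"dx":63,"dy":143,"dz":6,"fingers":5},{"ax":0,"ay":0,"az":74,"dx":63,"dy":143,"dz":6,"fingers":5}]'
python3 -m inch '[{"ax":0,"ay":0,"az":0,"dx":0,"dy":0,"dz":0,"fingers":5},{"ax":0,"ay":0,"az":0,"dx":0,"dy":0,"dz":0,"fingers":5}]'
python3 - <<'E'
from h import *
o=get_obs();print(o["tool_pos"],o["orientation"],o["joint_pos"])
s=snapshot("wrist");save(s,"w11")
for t,z in dict(bore_a=.024,stub_end=.078,hub=0,groove=.0475,pin_a=.1).items():
    for d in landmark_of(t,"wrist")[:3]: print(t,round(d["score"],2),d["position"],onz(s,d["position"],z))
E
```

```text
clock: 9.52
tool_pos: [0.5578, 0.0819, 0.1159]
orientation: [179.9, -0.1, -90.5]
force: [0.1, -0.3, -0.9]
opening: 0.0103
clock: 9.78
tool_pos: [0.5584, 0.084, 0.1168]
orientation: [179.9, -0.0, -90.0]
force: [1.0, -0.5, -0.1]
opening: 0.0107
[0.5584 0.084  0.1168] [179.947   -0.0187 -90.0154] [ 28.4001  14.046  -19.6848  -0.0106 -56.3246 -28.4096]
bore_a 0.98 [301.6, 123.0] [0.5695 0.0181 0.024 ]
bore_a 0.75 [312.1, 19.0] [ 0.5598 -0.067   0.024 ]
stub_end 0.86 [304.2, 62.1] [ 0.5649 -0.025   0.078 ]
hub 0.81 [307.9, 78.7] [ 0.5641 -0.0221  0.    ]
hub 0.41 [308.3, 62.2] [ 0.5636 -0.0367  0.    ]
groove 0.76 [308.3, 66.5] [ 0.5627 -0.0263  0.0475]
pin_a 0.6 [311.4, 225.5] [0.5601 0.0874 0.1   ]
```

View pics/w11.png

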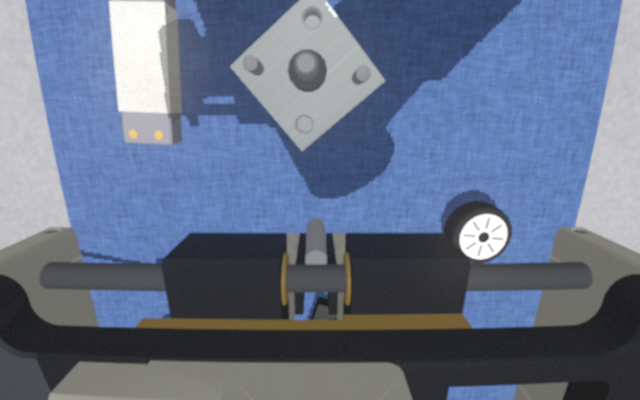

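```bash
python3 - <<'E'
from h import *
s=snapshot("wrist");save(s,"w12",(220,0,400,260),3)
E
```

```text
(no output)
```

View pics/w12.png

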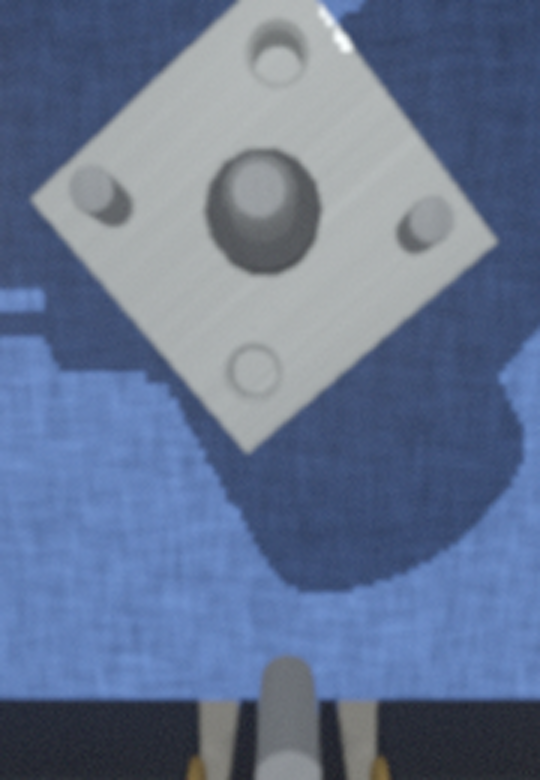

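```bash
python3 - <<'E'
from h import *
s=snapshot("wrist");o=get_obs();print(o["tool_pos"],o["orientation"])
f=lambda p:(220+p[0]/3-.33,p[1]/3-.33)
for p,z in [((254,371),.024),((277,54),.024),((260,190),.078),((288,683),.1143),((288,657),.1143),((32,200),.024),((248,453),.024),((497,240),.024),((92,187),.056),((432,221),.056)]: print(p,onz(s,f(p),z))
print(proj(s,[o["tool_pos"]+[0,0,-.0025]]))
E
```

```text
[0.5588 0.084  0.1175] [-179.9938    0.0036  -90.1155]
(254, 371) [0.5674 0.0185 0.024 ]
(277, 54) [ 0.5601 -0.068   0.024 ]
(260, 190) [ 0.5637 -0.0244  0.078 ]
(288, 683) [0.5574 0.0836 0.1143]
(288, 657) [0.5574 0.0774 0.1143]
(32, 200) [ 0.631  -0.0302  0.024 ]
(248, 453) [0.5695 0.0431 0.024 ]
(497, 240) [ 0.4962 -0.0188  0.024 ]
(92, 187) [ 0.6071 -0.0286  0.056 ]
(432, 221) [ 0.5202 -0.0202  0.056 ]
[[313.6545 228.2567]]
```

```bash
python3 -m inch '[{"ax":0,"ay":0,"az":0,"dx":30,"dy":-5,"dz":0,"fingers":5},{"ax":0,"ay":0,"az":0,"dx":64.6,"dy":-10,"dz":10,"fingers":5},{"ax":0,"ay":0,"az":0,"dx":64.6,"dy":-10,"dz":40,"fingers":5},{"ax":0,"ay":0,"az":0,"dx":64.6,"dy":-10,"dz":70,"fingers":5},{"ax":0,"ay":0,"az":0,"dx":64.6,"dy":-10,"dz":79,"fingers":5},{"ax":0,"ay":0,"az":0,"dx":64.6,"dy":-10,"dz":79,"fingers":5},{"ax":0,"ay":0,"az":0,"dx":64.6,"dy":-10,"dz":79,"fingers":5}]'
python3 - <<'E'
from h import *
o=get_obs();print(o["tool_pos"],o["orientation"])
s=snapshot("wrist");save(s,"w13",(220,60,400,320),3)
s=snapshot("scene");save(s,"s13",(260,150,390,260),6)
s=snapshot("top");save(s,"t13",(280,150,400,240),6)
E
```

```text
clock: 11.05
tool_pos: [0.5695, 0.0196, 0.0397]
orientation: [-179.9, 0.0, -90.1]
force: [-1.1, 0.3, 0.3]
opening: 0.0111
[0.5695 0.0196 0.0397] [-179.8984    0.0211  -90.1089]
```

View pics/w13.png

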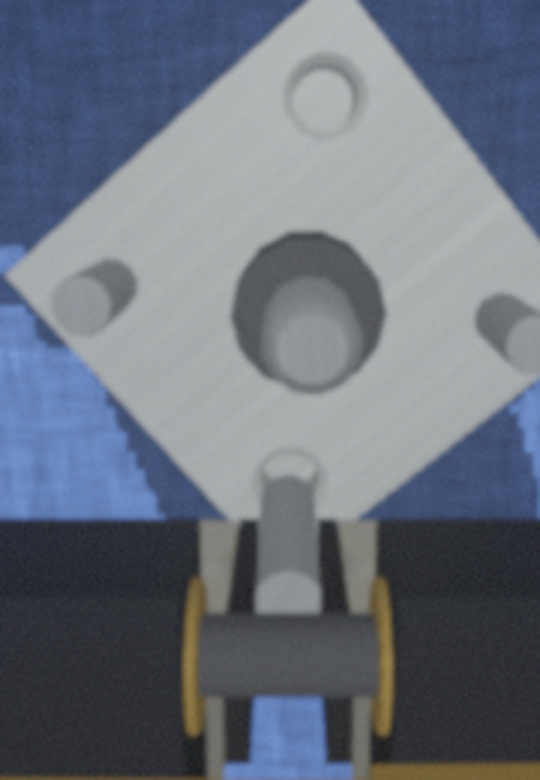

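View pics/s13.png

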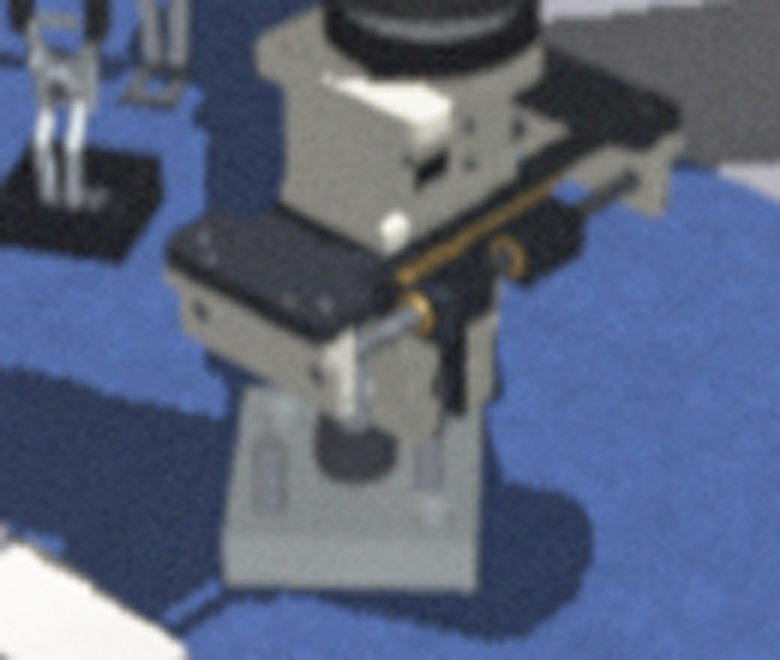

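```bash
python3 - <<'E'
from h import *
s=snapshot("wrist");o=get_obs();print(o["tool_pos"],o["orientation"])
f=lambda p:(220+p[0]/3-.33,60+p[1]/3-.33)
for p,z in [((289,449),.024),((257,479),.024),((321,479),.024),((324,95),.024),((312,345),.078),((83,305),.056),((289,476),.0372)]: print(p,onz(s,f(p),z))
for y in(.0188,.0192,.02): print((proj(s,[[.5674,y,.024],[.5674,y-.009,.024]])-[220,60]+.33)*3)
save(s,"w14",(285,195,345,255),10)
E
```

```text
[0.5691 0.0195 0.0393] [-179.9183    0.028   -90.129 ]
(289, 449) [0.5677 0.0104 0.024 ]
(257, 479) [0.5753 0.0178 0.024 ]
(321, 479) [0.5601 0.0179 0.024 ]
(324, 95) [ 0.5601 -0.0684  0.024 ]
(312, 345) [ 0.5638 -0.0253  0.078 ]
(83, 305) [ 0.6067 -0.0287  0.056 ]
(289, 476) [0.5677 0.0124 0.0372]
[[290.264  482.8333]
 [290.2062 446.6842]]
[[290.2666 484.4202]
 [290.2088 448.309 ]]
[[290.2716 487.5888]
 [290.214  451.5535]]
```

View pics/w14.png

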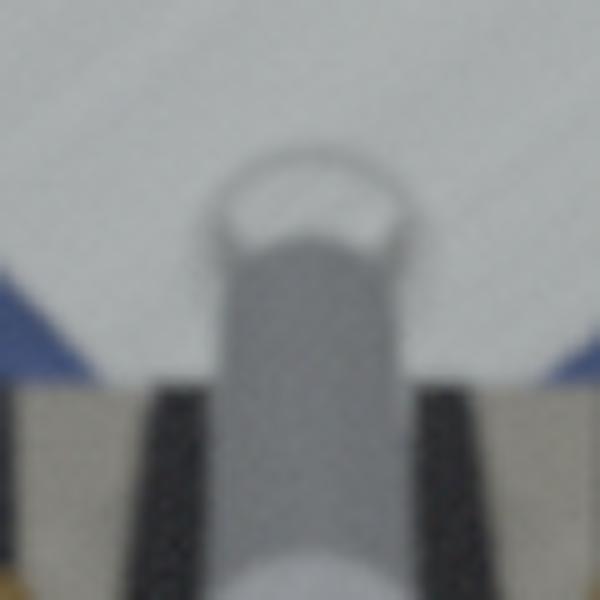

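```bash
python3 -m inch '[{"ax":0,"ay":0,"az":0,"dx":0,"dy":0,"dz":6,"fingers":5},{"ax":0,"ay":0,"az":0,"dx":0,"dy":0,"dz":12,"fingers":5},{"ax":0,"ay":0,"az":0,"dx":0,"dy":0,"dz":17,"fingers":5},{"ax":0,"ay":0,"az":0,"dx":0,"dy":0,"dz":20,"fingers":5},{"ax":0,"ay":0,"az":0,"dx":0,"dy":0,"dz":20,"fingers":5},{"ax":0,"ay":0,"az":0,"dx":0,"dy":0,"dz":20,"fingers":5}]'
python3 - <<'E'
from h import *
o=get_obs();print(o["tool_pos"],o["orientation"],o["force"],o["moment"])
s=snapshot("wrist");save(s,"w15",(285,195,345,255),10)
E
```

```text
clock: 12.0
tool_pos: [0.5686, 0.0194, 0.0183]
orientation: [180.0, 0.0, -90.1]
force: [0.8, 2.1, -1.3]
opening: 0.011
[0.5686 0.0194 0.0183] [179.9947   0.0056 -90.1425] [ 0.8215  2.1348 -1.2847] [ 0.8961 -0.3588  0.0148]
```

View pics/w15.png

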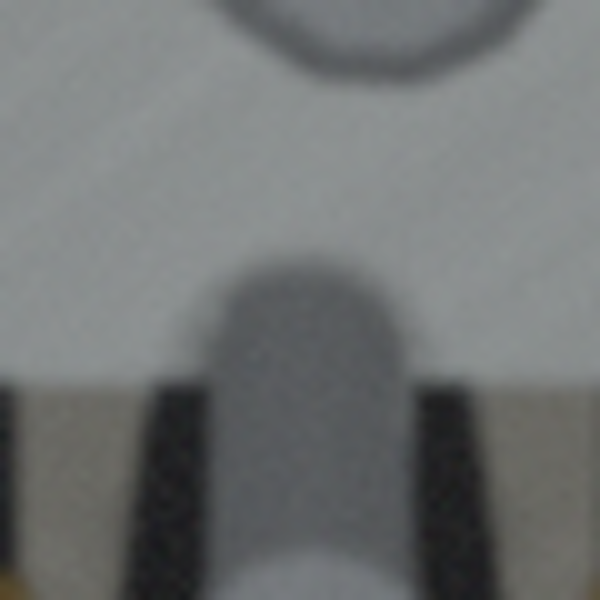

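```bash
python3 -m inch '[{"ax":0,"ay":0,"az":0,"dx":0,"dy":0,"dz":0,"fingers":25},{"ax":0,"ay":0,"az":0,"dx":0,"dy":0,"dz":0,"fingers":30},{"ax":0,"ay":0,"az":0,"dx":0,"dy":0,"dz":0,"fingers":30},{"ax":0,"ay":0,"az":0,"dx":0,"dy":0,"dz":0,"fingers":30},{"ax":0,"ay":0,"az":0,"dx":0,"dy":0,"dz":-30,"fingers":30},{"ax":0,"ay":0,"az":0,"dx":0,"dy":0,"dz":-70,"fingers":30},{"ax":0,"ay":0,"az":0,"dx":-40,"dy":0,"dz":-110,"fingers":40},{"ax":0,"ay":0,"az":0,"dx":-70,"dy":0,"dz":-115,"fingers":50}]'
python3 - <<'E'
from h import *
o=get_obs();print(o["tool_pos"],o["orientation"],o["force"])
s=snapshot("wrist");save(s,"w16",(200,0,420,260),3)
s=snapshot("scene");save(s,"s16",(260,150,390,260),6)
E
```

```text
clock: 13.05
tool_pos: [0.5707, 0.0907, 0.1371]
orientation: [-179.7, 0.1, -90.1]
force: [-1.7, -0.7, -0.8]
opening: 0.0445
[0.5707 0.0907 0.1371] [-179.6803    0.1235  -90.1469] [-1.7262 -0.6932 -0.7898]
```

View pics/w16.png

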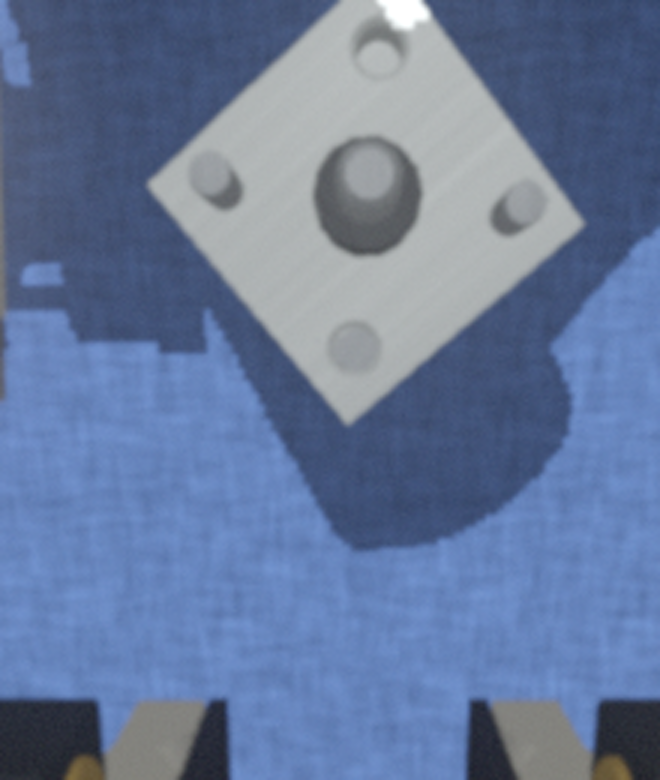

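View pics/s16.png

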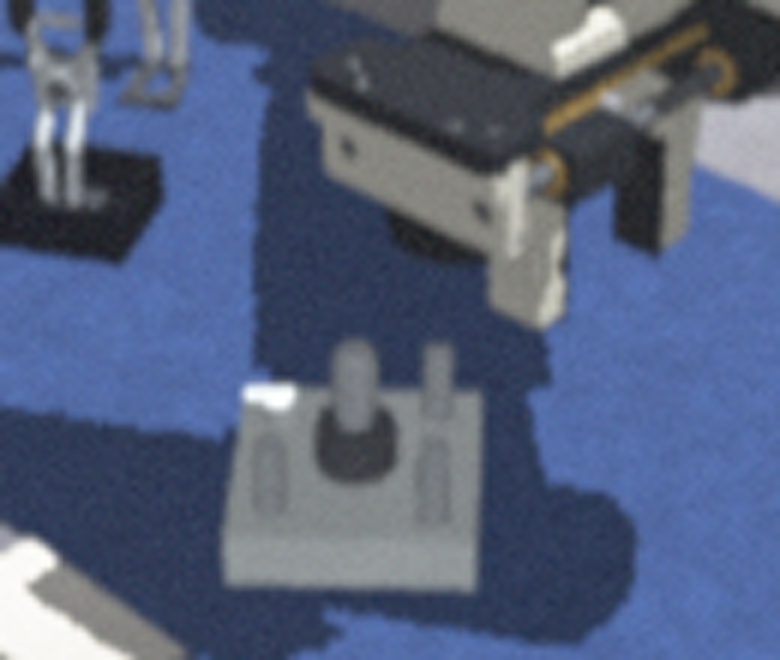

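The first pin stands at the same height as the fixed ones, at (436,480) in the scene crop. Now the second pin.

```bash
python3 - <<'E'
from h import *
print(delta([.4876,.2532,.09],-16))
E
```

```text
(array([-161.3905,   82.1962,   44.9366]), array([ -0.1864,  -0.0291, -74.0185]))
```

```bash
python3 -m inch '[{"ax":0,"ay":0,"az":-9,"dx":-20,"dy":10,"dz":0,"fingers":60},{"ax":0,"ay":0,"az":-19,"dx":-44,"dy":22,"dz":0,"fingers":60},{"ax":0,"ay":0,"az":-29,"dx":-68,"dy":34,"dz":0,"fingers":60},{"ax":0,"ay":0,"az":-39,"dx":-92,"dy":46,"dz":10,"fingers":60},{"ax":0,"ay":0,"az":-49,"dx":-116,"dy":58,"dz":20,"fingers":60},{"ax":0,"ay":0,"az":-59,"dx":-140,"dy":70,"dz":35,"fingers":60},{"ax":0,"ay":0,"az":-69,"dx":-161,"dy":82,"dz":45,"fingers":60},{"ax":0,"ay":0,"az":-74,"dx":-161,"dy":82,"dz":45,"fingers":60}]'
python3 -m inch '[{"ax":0,"ay":0,"az":0,"dx":0,"dy":0,"dz":0,"fingers":60},{"ax":0,"ay":0,"az":0,"dx":0,"dy":0,"dz":0,"fingers":60}]'
python3 - <<'E'
from h import *
s=snapshot("wrist");save(s,"w17");o=get_obs();print(o["tool_pos"],o["orientation"]);print(proj(s,[[.4878,.2531,.056]]),delta([.4876,.2532,.008],-16))
E
```

```text
clock: 14.15
tool_pos: [0.4859, 0.2506, 0.0871]
orientation: [179.9, 0.1, -15.8]
force: [-0.9, -1.3, 0.1]
opening: 0.06
clock: 14.4
tool_pos: [0.4873, 0.25, 0.0884]
orientation: [180.0, 0.0, -16.3]
force: [0.1, -0.0, 0.5]
opening: 0.0602
[0.4873 0.25   0.0885] [179.9974   0.0006 -16.2705]
[[310.3117 212.3104]] (array([-0.6469, -3.171 , 80.4678]), array([ 0.0026,  0.0007, -0.2705]))
```

View pics/w17.png

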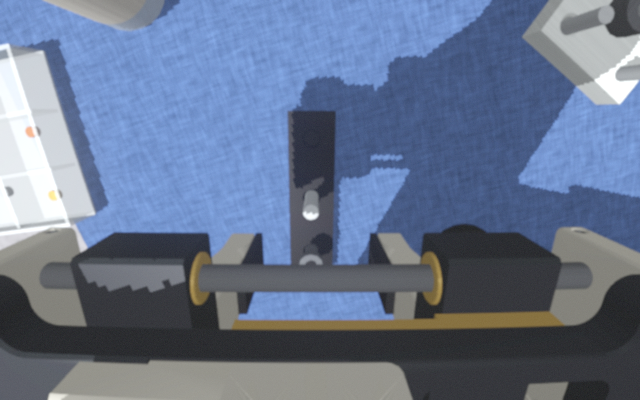

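The pin top is at (311,212), which matches the prediction. Descending and gripping.

```bash
python3 -m inch '[{"ax":0,"ay":0,"az":0,"dx":-0.6,"dy":-3,"dz":20,"fingers":60},{"ax":0,"ay":0,"az":0,"dx":-0.6,"dy":-3,"dz":50,"fingers":50},{"ax":0,"ay":0,"az":0,"dx":-0.6,"dy":-3,"dz":76,"fingers":45},{"ax":0,"ay":0,"az":0,"dx":-0.6,"dy":-3,"dz":80,"fingers":40},{"ax":0,"ay":0,"az":0,"dx":-0.6,"dy":-3,"dz":80,"fingers":5},{"ax":0,"ay":0,"az":0,"dx":-0.6,"dy":-3,"dz":80,"fingers":5},{"ax":0,"ay":0,"az":0,"dx":-0.6,"dy":-3,"dz":80,"fingers":5},{"ax":0,"ay":0,"az":0,"dx":-0.6,"dy":-3,"dz":80,"fingers":5}]'
python3 -m inch '[{"ax":0,"ay":0,"az":0,"dx":0,"dy":0,"dz":0,"fingers":5},{"ax":0,"ay":0,"az":0,"dx":0,"dy":0,"dz":0,"fingers":5}]'
```

```text
clock: 15.45
tool_pos: [0.4879, 0.2539, 0.0093]
orientation: [-179.9, -0.0, -16.1]
force: [-0.2, 0.2, 3.3]
opening: 0.0109
clock: 15.7
tool_pos: [0.488, 0.2538, 0.0092]
orientation: [-179.9, -0.0, -16.1]
force: [-1.2, -0.9, 5.8]
opening: 0.0108
```

```bash
python3 -m inch '[{"ax":0,"ay":0,"az":0,"dx":0,"dy":0,"dz":-20,"fingers":5},{"ax":0,"ay":0,"az":0,"dx":0,"dy":0,"dz":-55,"fingers":5},{"ax":0,"ay":0,"az":0,"dx":0,"dy":0,"dz":-100,"fingers":5},{"ax":0,"ay":0,"az":0,"dx":0,"dy":0,"dz":-125,"fingers":5},{"ax":0,"ay":0,"az":0,"dx":0,"dy":0,"dz":-125,"fingers":5}]'
python3 - <<'E'
from h import *
print(delta([.5580,-.01,.125],-90),get_obs()["opening"])
E
```

```text
clock: 16.32
tool_pos: [0.4883, 0.2544, 0.1355]
orientation: [-179.8, -0.1, -16.1]
force: [0.3, -0.8, -0.6]
opening: 0.0107
(array([140.4173, 234.6309,   9.9571]), array([-0.2447,  0.0374, 73.867 ])) 0.01071729738552312
```

```bash
python3 -m inch '[{"ax":0,"ay":0,"az":9,"dx":14,"dy":24,"dz":0,"fingers":5},{"ax":0,"ay":0,"az":19,"dx":32,"dy":54,"dz":0,"fingers":5},{"ax":0,"ay":0,"az":29,"dx":52,"dy":86,"dz":0,"fingers":5},{"ax":0,"ay":0,"az":39,"dx":72,"dy":120,"dz":0,"fingers":5},{"ax":0,"ay":0,"az":49,"dx":92,"dy":154,"dz":0,"fingers":5},{"ax":0,"ay":0,"az":59,"dx":112,"dy":188,"dz":0,"fingers":5},{"ax":0,"ay":0,"az":69,"dx":130,"dy":218,"dz":5,"fingers":5},{"ax":0,"ay":0,"az":74,"dx":140,"dy":235,"dz":10,"fingers":5}]'
python3 -m inch '[{"ax":0,"ay":0,"az":0,"dx":0,"dy":0,"dz":0,"fingers":5},{"ax":0,"ay":0,"az":0,"dx":0,"dy":0,"dz":0,"fingers":5},{"ax":0,"ay":0,"az":0,"dx":0,"dy":0,"dz":0,"fingers":5}]'
python3 - <<'E'
from h import *
s=snapshot("wrist");save(s,"w18",(220,60,400,320),3);o=get_obs();print(o["tool_pos"],o["orientation"],o["force"])
E
```

```text
clock: 17.32
tool_pos: [0.5558, -0.0129, 0.1219]
orientation: [179.9, -0.0, -90.5]
force: [-0.7, 0.5, -0.8]
opening: 0.0105
clock: 17.7
tool_pos: [0.5564, -0.0105, 0.1234]
orientation: [180.0, 0.0, -90.0]
force: [0.4, -0.5, 0.4]
opening: 0.0106
[ 0.5565 -0.0104  0.1235] [-179.9923    0.0072  -90.0503] [ 0.1657 -0.2041 -0.6954]
```

View pics/w18.png

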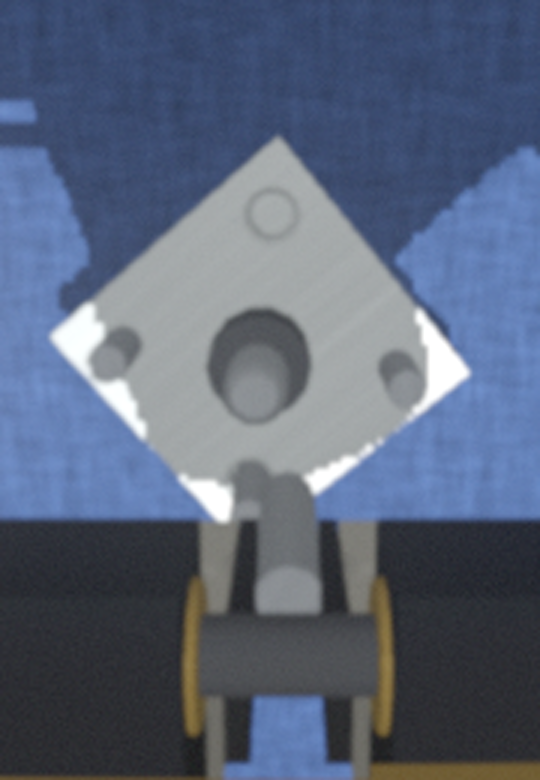

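```bash
python3 - <<'E'
from h import *
s=snapshot("wrist");o=get_obs();print(o["tool_pos"],o["orientation"])
f=lambda p:(220+p[0]/3-.33,60+p[1]/3-.33)
for p,z in [((272,214),.024),((254,395),.078),((288,473),.1203),((288,473),.1183),((108,360),.056),((408,384),.056)]: print(p,onz(s,f(p),z))
E
```

```text
[ 0.5566 -0.0105  0.1236] [-179.9835    0.0082  -90.0562]
(272, 214) [ 0.5599 -0.0688  0.024 ]
(254, 395) [ 0.5641 -0.025   0.078 ]
(288, 473) [ 0.5552 -0.018   0.1203]
(288, 473) [ 0.5552 -0.0173  0.1183]
(108, 360) [ 0.6067 -0.0297  0.056 ]
(408, 384) [ 0.5204 -0.0225  0.056 ]
```

```bash
python3 -m inch '[{"ax":0,"ay":0,"az":0,"dx":30,"dy":-3,"dz":0,"fingers":5},{"ax":0,"ay":0,"az":0,"dx":57,"dy":-4.8,"dz":0,"fingers":5},{"ax":0,"ay":0,"az":0,"dx":57,"dy":-4.8,"dz":15,"fingers":5},{"ax":0,"ay":0,"az":0,"dx":57,"dy":-4.8,"dz":50,"fingers":5},{"ax":0,"ay":0,"az":0,"dx":57,"dy":-4.8,"dz":80,"fingers":5},{"ax":0,"ay":0,"az":0,"dx":57,"dy":-4.8,"dz":84,"fingers":5},{"ax":0,"ay":0,"az":0,"dx":57,"dy":-4.8,"dz":84,"fingers":5},{"ax":0,"ay":0,"az":0,"dx":57,"dy":-4.8,"dz":84,"fingers":5}]'
python3 - <<'E'
from h import *
s=snapshot("wrist");save(s,"w19",(285,195,345,255),10);o=get_obs();print(o["tool_pos"],o["orientation"],o["force"])
for q in proj(s,[[.56,-.0687,.022],[.56,-.0757,.022],[.567,-.0687,.022],[.553,-.0687,.022]]): print((q-[285,195]+.45)*10)
E
```

```text
clock: 18.8
tool_pos: [0.5622, -0.0678, 0.0407]
orientation: [-179.9, 0.0, -90.1]
force: [-1.3, -0.7, -0.3]
opening: 0.0109
[ 0.5622 -0.0678  0.0407] [-179.8734    0.0198  -90.1196] [ 0.9038  0.1977 -0.8192]
[324.0645 243.2936]
[323.9939 150.9722]
[227.0764 243.4409]
[421.0569 243.1281]
```

View pics/w19.png

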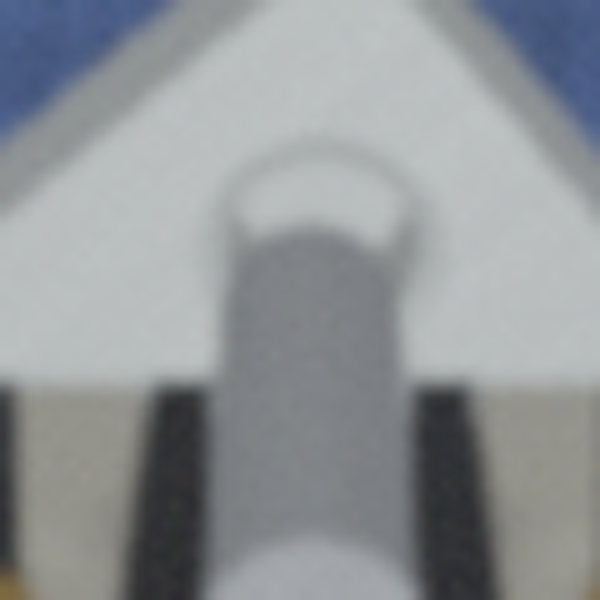

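```bash
python3 -m inch '[{"ax":0,"ay":0,"az":0,"dx":0,"dy":0.4,"dz":6,"fingers":5},{"ax":0,"ay":0,"az":0,"dx":0,"dy":0.4,"dz":12,"fingers":5},{"ax":0,"ay":0,"az":0,"dx":0,"dy":0.4,"dz":17,"fingers":5},{"ax":0,"ay":0,"az":0,"dx":0,"dy":0.4,"dz":20,"fingers":5},{"ax":0,"ay":0,"az":0,"dx":0,"dy":0.4,"dz":21,"fingers":5},{"ax":0,"ay":0,"az":0,"dx":0,"dy":0.4,"dz":21,"fingers":5}]'
python3 - <<'E'
from h import *
s=snapshot("wrist");save(s,"w20",(285,195,345,255),10);o=get_obs();print(o["tool_pos"],o["orientation"],o["force"])
E
```

```text
clock: 19.6
tool_pos: [0.5611, -0.068, 0.0183]
orientation: [-180.0, 0.0, -90.1]
force: [1.2, 2.5, -1.2]
opening: 0.0108
[ 0.561  -0.068   0.0183] [-179.9861    0.0129  -90.1444] [ 2.2681  2.0775 -1.3001]
```

View pics/w20.png

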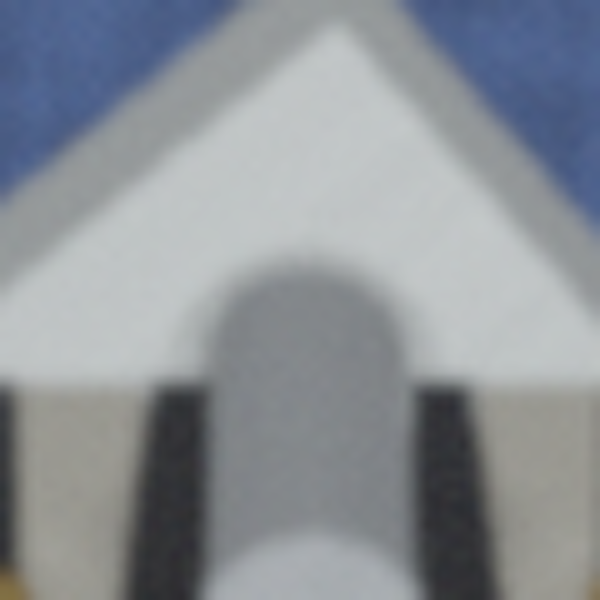

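The second pin is in the bore mouth. Releasing it and lifting away.

```bash
python3 -m inch '[{"ax":0,"ay":0,"az":0,"dx":0,"dy":0,"dz":0,"fingers":25},{"ax":0,"ay":0,"az":0,"dx":0,"dy":0,"dz":0,"fingers":30},{"ax":0,"ay":0,"az":0,"dx":0,"dy":0,"dz":0,"fingers":30},{"ax":0,"ay":0,"az":0,"dx":0,"dy":0,"dz":0,"fingers":30},{"ax":0,"ay":0,"az":0,"dx":0,"dy":0,"dz":-30,"fingers":30},{"ax":0,"ay":0,"az":0,"dx":0,"dy":0,"dz":-75,"fingers":35},{"ax":0,"ay":0,"az":0,"dx":0,"dy":0,"dz":-130,"fingers":60},{"ax":0,"ay":0,"az":0,"dx":0,"dy":0,"dz":-180,"fingers":87}]'
python3 -m inch '[{"ax":0,"ay":0,"az":0,"dx":-40,"dy":0,"dz":-30,"fingers":87},{"ax":0,"ay":0,"az":0,"dx":-70,"dy":0,"dz":-55,"fingers":87}]'
python3 - <<'E'
from h import *
o=get_obs();print(o["tool_pos"],o["orientation"],o["force"])
s=snapshot("wrist");save(s,"w21")
s=snapshot("scene");save(s,"s21",(220,90,390,260),4.5)
E
```

```text
clock: 20.65
tool_pos: [0.5607, -0.0683, 0.2005]
orientation: [-180.0, -0.0, -90.1]
force: [0.4, 0.0, -0.4]
opening: 0.0495
clock: 20.9
tool_pos: [0.561, 0.0026, 0.2552]
orientation: [-179.9, 0.0, -90.2]
force: [0.4, 0.4, -0.7]
opening: 0.0697
[0.561  0.0026 0.2552] [-179.9147    0.0305  -90.1778] [ 0.3933  0.4216 -0.7472]
```

View pics/w21.png

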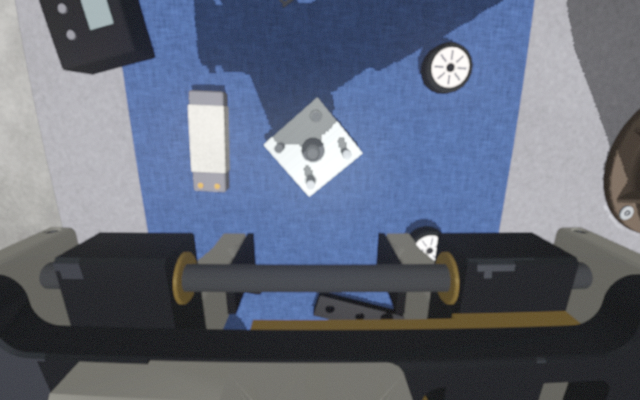

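View pics/s21.png

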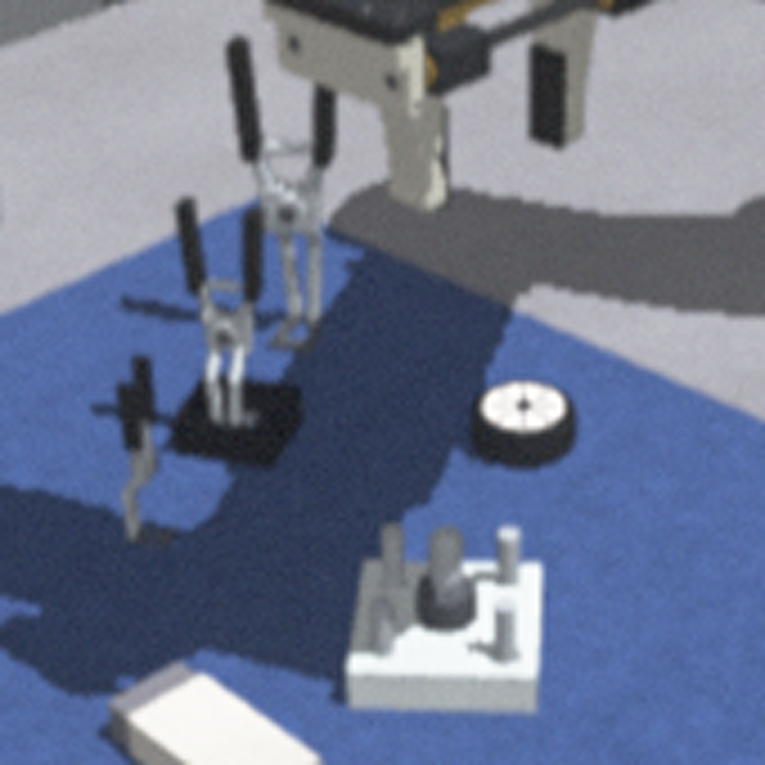

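```bash
python3 - <<'E'
from h import *
s=snapshot("scene");print(onz(s,(270.2,182.9),.01),onz(s,(275.6,182.9),.01))
for t,n in (("rest","scene"),):
    m=trace(t,n)[0];print(m["score"],m["bbox"])
save(s,"s22",(230,120,310,200),9)
s=snapshot("top");save(s,"t22",(390,190,460,250),9)
E
```

```text
[ 0.499  -0.2668  0.01  ] [ 0.4891 -0.2559  0.01  ]
0.8 [272.2, 184.4, 32.3, 23.9]
```

View pics/s22.png

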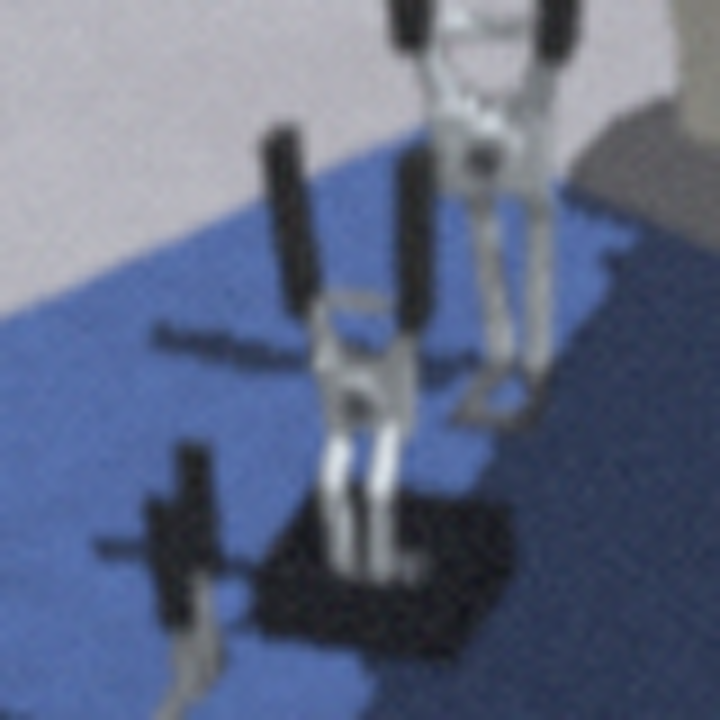

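View pics/t22.png

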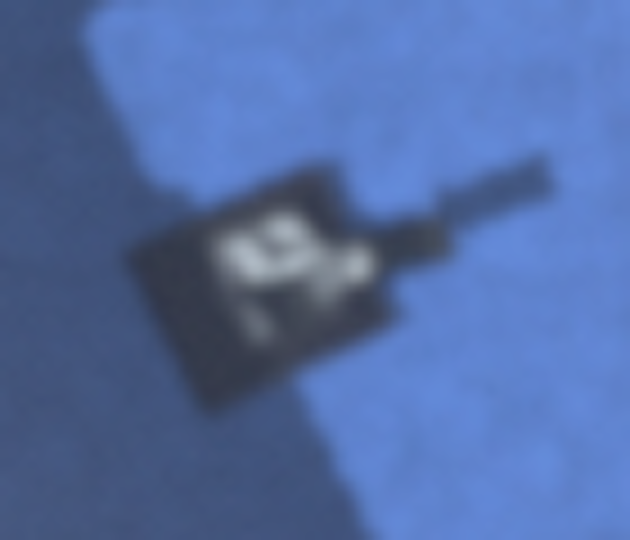

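```bash
python3 - <<'E'
from h import *
print(delta([.55,-.235,.23],-156))
E
```

```text
(array([236.7846,   9.9766,  22.9226]), array([ 0.0456, -0.0293, 65.8806]))
```

```bash
python3 -m inch '[{"ax":0,"ay":0,"az":10,"dx":35,"dy":2,"dz":0,"fingers":87},{"ax":0,"ay":0,"az":20,"dx":75,"dy":4,"dz":0,"fingers":87},{"ax":0,"ay":0,"az":30,"dx":115,"dy":5,"dz":0,"fingers":87},{"ax":0,"ay":0,"az":40,"dx":155,"dy":7,"dz":5,"fingers":87},{"ax":0,"ay":0,"az":50,"dx":195,"dy":9,"dz":15,"fingers":87},{"ax":0,"ay":0,"az":60,"dx":225,"dy":10,"dz":23,"fingers":87},{"ax":0,"ay":0,"az":66,"dx":237,"dy":10,"dz":23,"fingers":87},{"ax":0,"ay":0,"az":66,"dx":237,"dy":10,"dz":23,"fingers":87}]'
python3 - <<'E'
from h import *
o=get_obs();print(o["tool_pos"],o["orientation"],o["joint_pos"])
s=snapshot("wrist");save(s,"w23")
for t,z in dict(rest=0,pliers=.005,handles=.13,ring=.007).items():
    for d in landmark_of(t,"wrist")[:3]: print(t,round(d["score"],2),d["position"],onz(s,d["position"],z))
E
```

```text
clock: 22.15
tool_pos: [0.5493, -0.2366, 0.229]
orientation: [179.9, -0.1, -156.2]
force: [-0.9, 0.3, -0.2]
opening: 0.0869
[ 0.5493 -0.2366  0.229 ] [ 179.926    -0.1236 -156.2492] [ -4.5997  12.3472  -6.4395  -0.0068 -71.3574 -61.6474]
rest 0.69 [314.4, 126.0] [ 0.4958 -0.2616  0.    ]
pliers 0.96 [314.9, 207.4] [ 0.5986 -0.2157  0.005 ]
pliers 0.59 [316.1, 127.9] [ 0.4969 -0.2587  0.005 ]
handles 0.74 [314.0, 229.9] [ 0.5851 -0.2225  0.13  ]
handles 0.68 [311.5, 138.7] [ 0.5027 -0.2611  0.13  ]
ring 0.96 [302.4, 26.3] [ 0.3916 -0.3234  0.007 ]
ring 0.74 [311.0, 208.9] [ 0.6023 -0.2201  0.007 ]
ring 0.68 [312.9, 128.5] [ 0.4993 -0.2622  0.007 ]
```

View pics/w23.png

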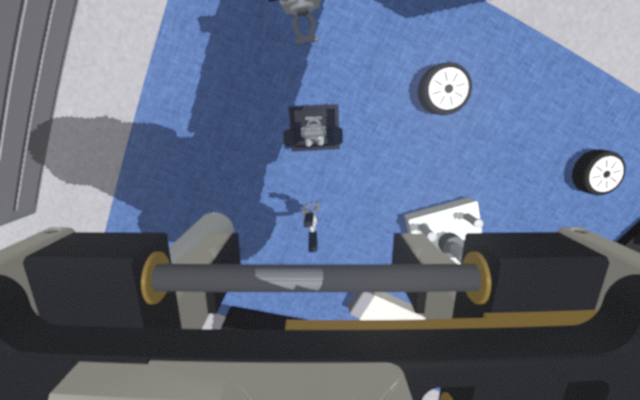

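```bash
python3 - <<'E'
from h import *
s=snapshot("wrist");save(s,"w24",(270,90,360,170),8);o=get_obs();print(o["tool_pos"],o["orientation"])
E
```

```text
[ 0.5505 -0.2346  0.2305] [-179.9996    0.01   -156.0406]
```

View pics/w24.png

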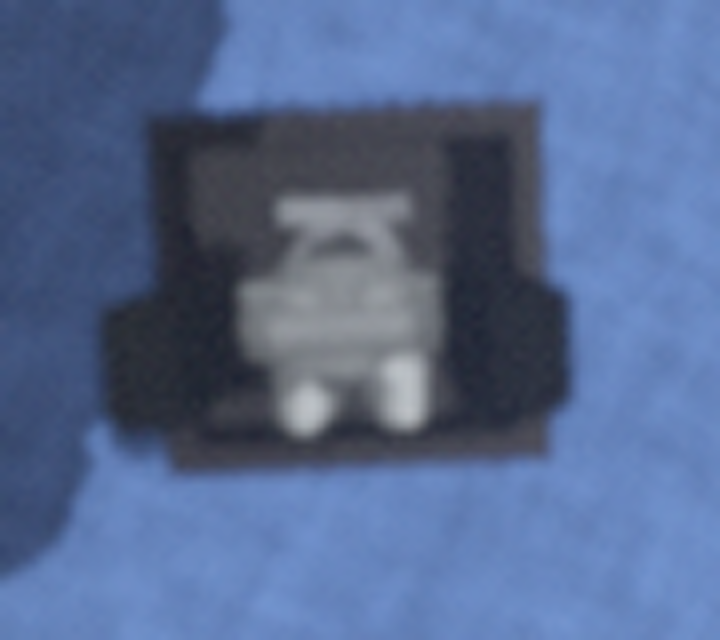

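```bash
python3 - <<'E'
from h import *
s=snapshot("wrist")
f=lambda p:(270+p[0]/8-.44,90+p[1]/8-.44)
for z in (.1,.13,.158): print(z,onz(s,f((338,362)),z),onz(s,f((142,375)),z),onz(s,f((535,350)),z))
C=[onz(s,f(p),.026) for p in [(152,118),(540,102),(548,455),(172,470)]]
for c in C: print(c)
print(np.mean(C,0))
print("floor ring bar",onz(s,f((343,210)),.007))
E
```

```text
0.1 [ 0.503 -0.26   0.1  ] [ 0.5148 -0.2825  0.1   ] [ 0.4913 -0.2375  0.1   ]
0.13 [ 0.501  -0.2605  0.13  ] [ 0.5116 -0.2808  0.13  ] [ 0.4904 -0.2401  0.13  ]
0.158 [ 0.4991 -0.2609  0.158 ] [ 0.5087 -0.2793  0.158 ] [ 0.4895 -0.2425  0.158 ]
[ 0.4856 -0.3002  0.026 ]
[ 0.459  -0.2462  0.026 ]
[ 0.5078 -0.2221  0.026 ]
[ 0.5345 -0.2763  0.026 ]
[ 0.4967 -0.2612  0.026 ]
floor ring bar [ 0.4865 -0.2677  0.007 ]
```

```bash
python3 - <<'E'
from h import *
print(delta([.4997,-.2607,.17],-153.5))
E
```

```text
(array([57.0692, -3.2159, 60.5934]), array([-0.0051,  0.0155, -2.5506]))
```

```bash
python3 -m inch '[{"ax":0,"ay":0,"az":-2.5,"dx":30,"dy":-2,"dz":15,"fingers":87},{"ax":0,"ay":0,"az":-2.5,"dx":57,"dy":-3.2,"dz":35,"fingers":87},{"ax":0,"ay":0,"az":-2.5,"dx":57,"dy":-3.2,"dz":55,"fingers":87},{"ax":0,"ay":0,"az":-2.5,"dx":57,"dy":-3.2,"dz":60,"fingers":87},{"ax":0,"ay":0,"az":-2.5,"dx":57,"dy":-3.2,"dz":60,"fingers":87}]'
python3 - <<'E'
from h import *
o=get_obs();print(o["tool_pos"],o["orientation"])
s=snapshot("wrist");save(s,"w25",(220,180,420,330),4)
s=snapshot("scene");save(s,"s25",(230,80,330,200),6)
P=[[.4997,-.2607,.158]];print(proj(s,P))
E
```

```text
clock: 23.12
tool_pos: [0.5, -0.261, 0.1708]
orientation: [-180.0, -0.0, -153.6]
force: [0.7, 0.6, -0.3]
opening: 0.0873
[ 0.5    -0.261   0.1708] [-179.989    -0.008  -153.5937]
[[267.5061 134.7359]]
```

View pics/w25.png

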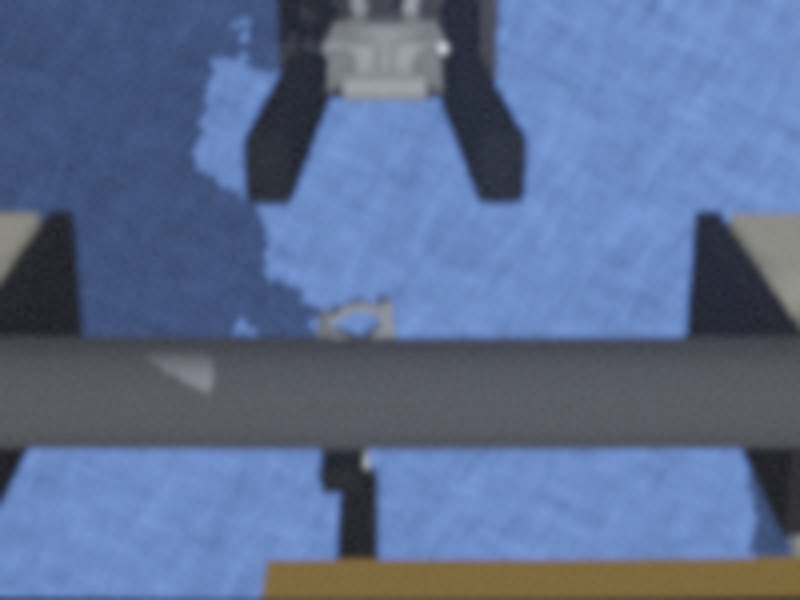

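View pics/s25.png

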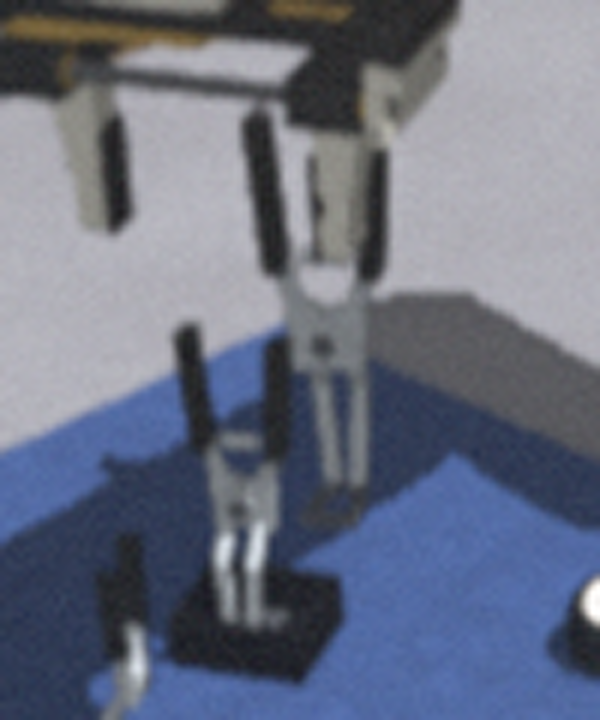

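```bash
python3 - <<'E'
from h import *
s=snapshot("wrist");o=get_obs()
T=Ro.from_euler('xyz',o["orientation"],degrees=True)
f=lambda p:(220+p[0]/4-.4,180+p[1]/4-.4)
for p in [(385,200),(385,170),(385,140),(247,165),(523,165)]: print(p,onz(s,f(p),.158),T.inv().apply(onz(s,f(p),.158)-o["tool_pos"])*1000)
print(proj(s,[o["tool_pos"]]))
E
```

```text
(385, 200) [ 0.5041 -0.2589  0.158 ] [-4.3547  0.2585 13.2534]
(385, 170) [ 0.4991 -0.2614  0.158 ] [ 1.3087  0.257  13.2486]
(385, 140) [ 0.4941 -0.2639  0.158 ] [ 6.888   0.2556 13.2439]
(247, 165) [ 0.5091 -0.2836  0.158 ] [  2.2236 -24.0417  13.2682]
(523, 165) [ 0.4874 -0.2401  0.158 ] [ 2.2462 24.5489 13.2275]
[[315.4705 230.8674]]
```

```bash
python3 -m inch '[{"ax":0,"ay":0,"az":0,"dx":2,"dy":0,"dz":15,"fingers":87},{"ax":0,"ay":0,"az":0,"dx":2,"dy":0,"dz":35,"fingers":87},{"ax":0,"ay":0,"az":0,"dx":2,"dy":0,"dz":52,"fingers":87},{"ax":0,"ay":0,"az":0,"dx":2,"dy":0,"dz":62,"fingers":87},{"ax":0,"ay":0,"az":0,"dx":2,"dy":0,"dz":66,"fingers":75},{"ax":0,"ay":0,"az":0,"dx":2,"dy":0,"dz":68,"fingers":70},{"ax":0,"ay":0,"az":0,"dx":2,"dy":0,"dz":68,"fingers":65}]'
python3 - <<'E'
from h import *
o=get_obs();print(o["tool_pos"],o["orientation"],o["force"],o["opening"])
s=snapshot("wrist");save(s,"w26",(180,180,460,390),2.8)
s=snapshot("scene");save(s,"s26",(230,80,330,200),6)
E
```

```text
clock: 24.15
tool_pos: [0.4981, -0.2621, 0.1028]
orientation: [-180.0, 0.0, -153.6]
force: [-0.1, 0.1, 0.9]
opening: 0.0669
[ 0.4981 -0.2621  0.1028] [-179.9759    0.028  -153.6415] [-0.1075  0.1182  0.8898] 0.06686132830143245
```

View pics/w26.png

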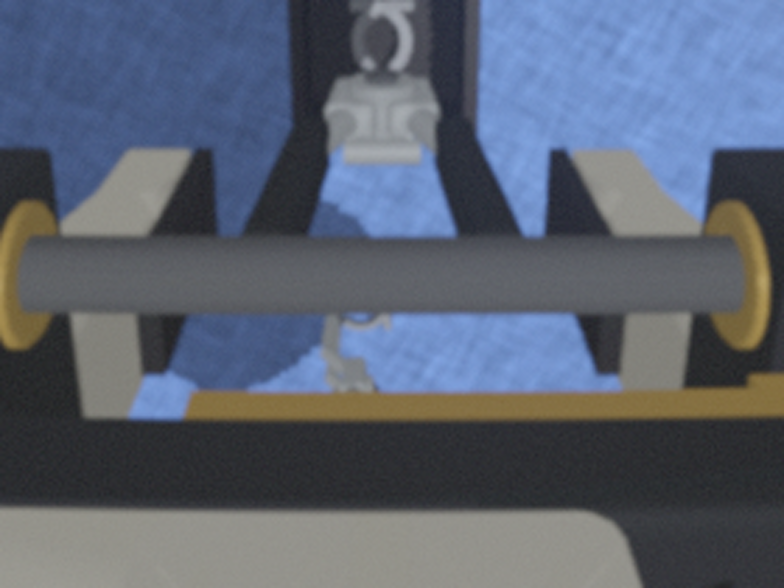

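View pics/s26.png

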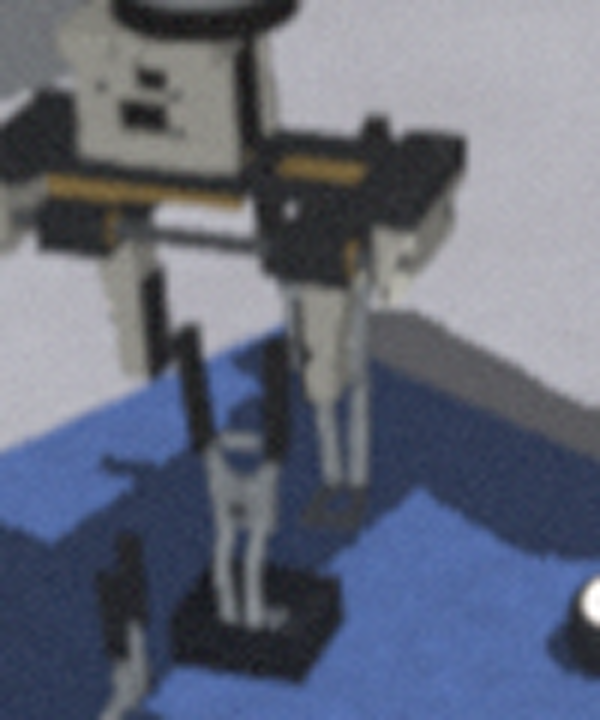

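```bash
python3 -m inch '[{"ax":0,"ay":0,"az":0,"dx":0,"dy":0,"dz":5,"fingers":60},{"ax":0,"ay":0,"az":0,"dx":0,"dy":0,"dz":5,"fingers":50},{"ax":0,"ay":0,"az":0,"dx":0,"dy":0,"dz":5,"fingers":30},{"ax":0,"ay":0,"az":0,"dx":0,"dy":0,"dz":5,"fingers":20},{"ax":0,"ay":0,"az":0,"dx":0,"dy":0,"dz":5,"fingers":20},{"ax":0,"ay":0,"az":0,"dx":0,"dy":0,"dz":5,"fingers":20},{"ax":0,"ay":0,"az":0,"dx":0,"dy":0,"dz":5,"fingers":20}]'
python3 - <<'E'
from h import *
o=get_obs();print(o["tool_pos"],o["orientation"],o["force"],o["opening"])
s=snapshot("wrist");save(s,"w27",(180,180,460,390),2.8)
s=snapshot("scene");save(s,"s27",(230,80,330,200),6)
E
```

```text
clock: 25.12
tool_pos: [0.4983, -0.2624, 0.098]
orientation: [-179.9, 0.0, -153.6]
force: [0.6, -2.8, 4.8]
opening: 0.0376
[ 0.4983 -0.2624  0.098 ] [-179.9389    0.0407 -153.6323] [ 0.6465 -2.7942  4.8449] 0.03758094248150201
```

View pics/w27.png

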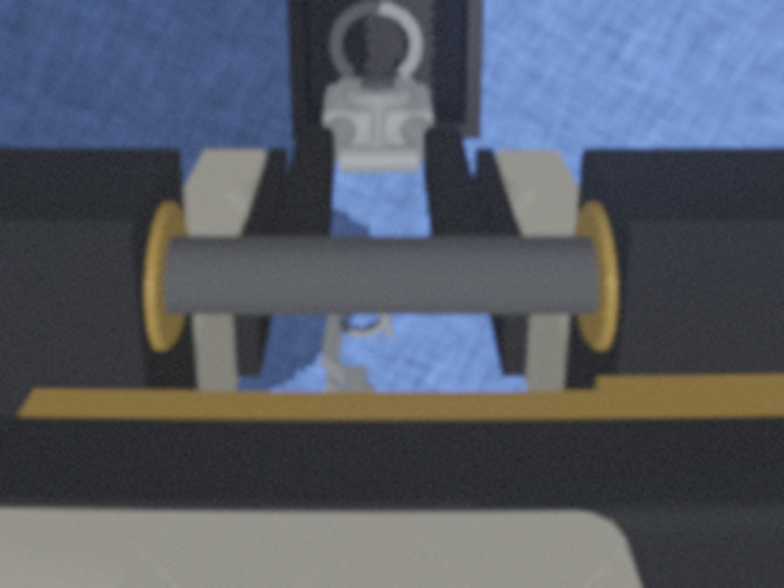

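View pics/s27.png

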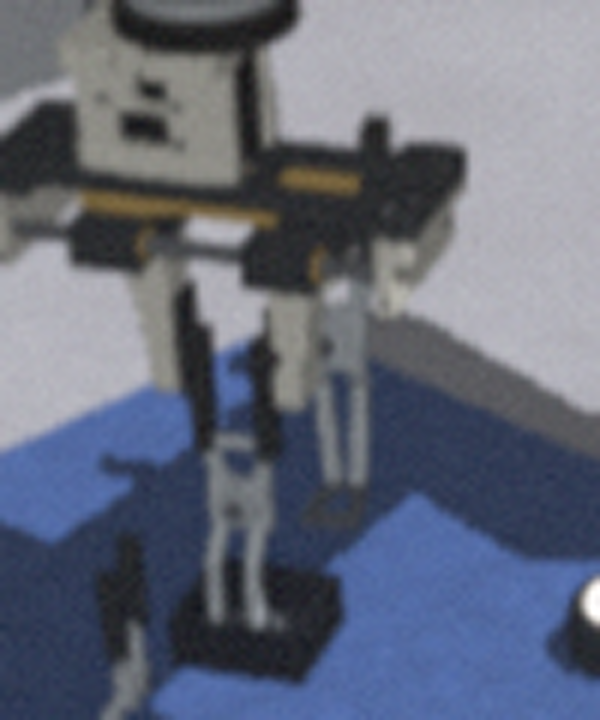

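```bash
python3 - <<'E'
from h import *
s=snapshot("wrist");save(s,"w28",(280,170,350,240),10);o=get_obs()
T=Ro.from_euler('xyz',o["orientation"],degrees=True)
f=lambda p:(180+p[0]/2.8-.4,180+p[1]/2.8-.4)
for p in[(377,45),(330,45),(424,45)]: X=onz(s,f(p),.009);print(X,T.inv().apply(X-o["tool_pos"])*1000)
E
python3 -m inch '[{"ax":0,"ay":0,"az":0,"dx":0,"dy":0,"dz":-8,"fingers":20},{"ax":0,"ay":0,"az":0,"dx":0,"dy":0,"dz":-22,"fingers":20},{"ax":0,"ay":0,"az":0,"dx":0,"dy":0,"dz":-45,"fingers":20},{"ax":0,"ay":0,"az":0,"dx":0,"dy":0,"dz":-75,"fingers":20},{"ax":0,"ay":0,"az":0,"dx":0,"dy":0,"dz":-110,"fingers":20},{"ax":0,"ay":0,"az":0,"dx":0,"dy":0,"dz":-130,"fingers":20},{"ax":0,"ay":0,"az":0,"dx":0,"dy":0,"dz":-130,"fingers":20},{"ax":0,"ay":0,"az":0,"dx":0,"dy":0,"dz":-130,"fingers":20}]'
python3 - <<'E'
from h import *
o=get_obs();print(o["tool_pos"],o["orientation"],o["force"],o["opening"])
s=snapshot("wrist");save(s,"w29",(180,100,460,310),2.8)
s=snapshot("scene");save(s,"s29",(220,50,350,180),5)
E
```

```text
[ 0.499  -0.2635  0.009 ] [ 0.0148 -1.2076 89.0308]
[ 0.506  -0.2777  0.009 ] [  0.0111 -17.0882  89.0486]
[ 0.4919 -0.2493  0.009 ] [ 0.0196 14.6695 89.0131]
clock: 26.28
tool_pos: [0.4971, -0.2616, 0.2265]
orientation: [179.9, -0.0, -153.7]
force: [0.3, 1.2, -1.8]
opening: 0.0376
[ 0.4971 -0.2616  0.2265] [ 179.9204   -0.0412 -153.6551] [ 0.2757  1.2219 -1.8104] 0.03757644565924389
```

View pics/w29.png

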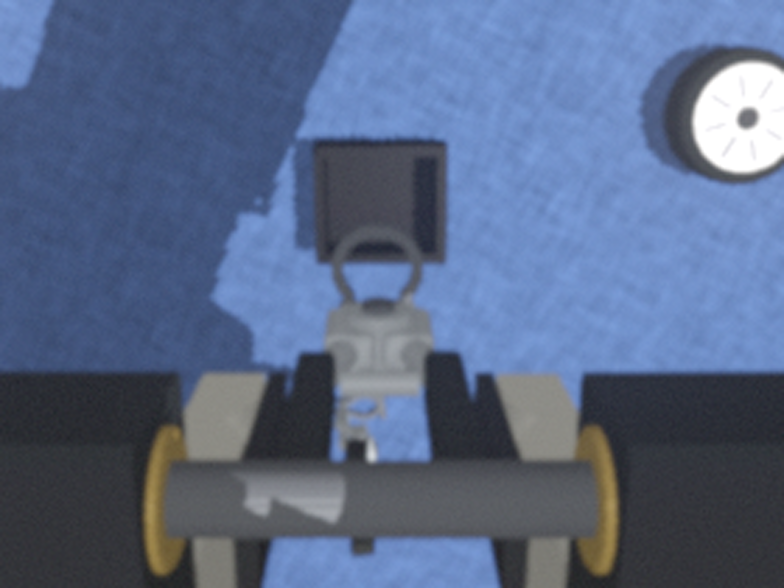

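View pics/s29.png

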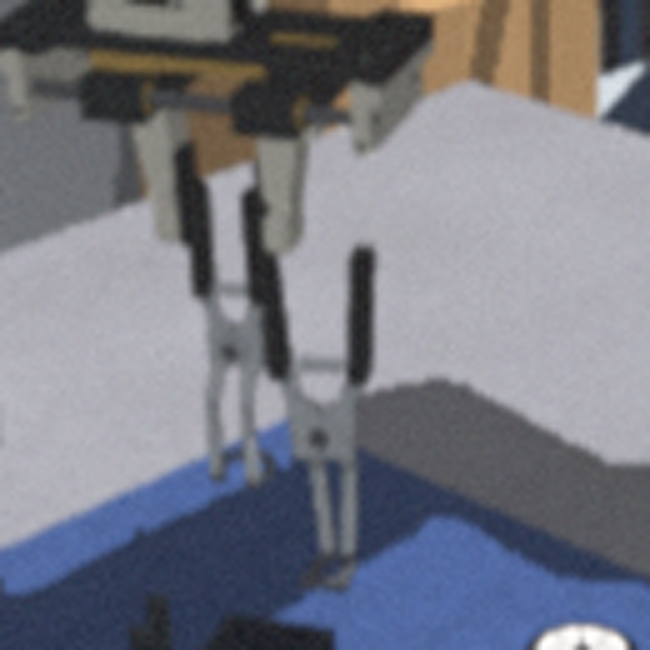

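View pics/w28.png

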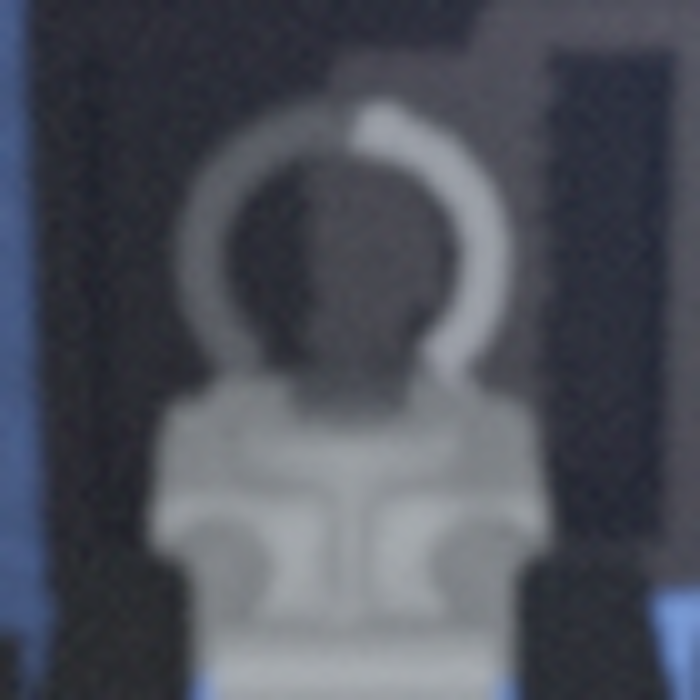

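```bash
python3 -m inch '[{"ax":0,"ay":0,"az":0,"dx":-10,"dy":11,"dz":0,"fingers":20},{"ax":0,"ay":0,"az":0,"dx":-30,"dy":33,"dz":0,"fingers":20},{"ax":0,"ay":0,"az":0,"dx":-55,"dy":61,"dz":0,"fingers":20},{"ax":0,"ay":0,"az":0,"dx":-85,"dy":94,"dz":0,"fingers":20},{"ax":0,"ay":0,"az":0,"dx":-115,"dy":128,"dz":0,"fingers":20},{"ax":0,"ay":0,"az":0,"dx":-142,"dy":158,"dz":0,"fingers":20},{"ax":0,"ay":0,"az":0,"dx":-158,"dy":176,"dz":0,"fingers":20},{"ax":0,"ay":0,"az":0,"dx":-165,"dy":183.5,"dz":0,"fingers":20}]'
python3 -m inch '[{"ax":0,"ay":0,"az":0,"dx":0,"dy":0,"dz":0,"fingers":20},{"ax":0,"ay":0,"az":0,"dx":0,"dy":0,"dz":0,"fingers":20},{"ax":0,"ay":0,"az":0,"dx":0,"dy":0,"dz":0,"fingers":20}]'
python3 - <<'E'
from h import *
o=get_obs();print(o["tool_pos"],o["orientation"],o["force"],o["opening"])
s=snapshot("wrist");save(s,"w30",(250,130,380,250),6)
T=Ro.from_euler('xyz',o["orientation"],degrees=True)
print("ring px",proj(s,T.apply([[0,-.0011,.089]])+o["tool_pos"]),"stub px",proj(s,[[.5638,-.025,.078],[.5638,-.025,.044]]))
s=snapshot("scene");save(s,"s30",(260,80,390,260),4)
E
```

```text
clock: 27.38
tool_pos: [0.5641, -0.0225, 0.2268]
orientation: [180.0, -0.1, -153.5]
force: [0.1, -0.6, -3.1]
opening: 0.0373
clock: 27.75
tool_pos: [0.5639, -0.0251, 0.2275]
orientation: [-180.0, -0.0, -153.7]
force: [-0.0, 0.7, -1.4]
opening: 0.0374
[ 0.5639 -0.0251  0.2275] [-179.9986   -0.003  -153.7024] [-0.0087  0.6515 -1.4169] 0.03742154378400008
ring px [[314.3931 195.6665]] stub px [[315.7298 181.6166]
 [315.7295 175.6565]]
```

View pics/w30.png

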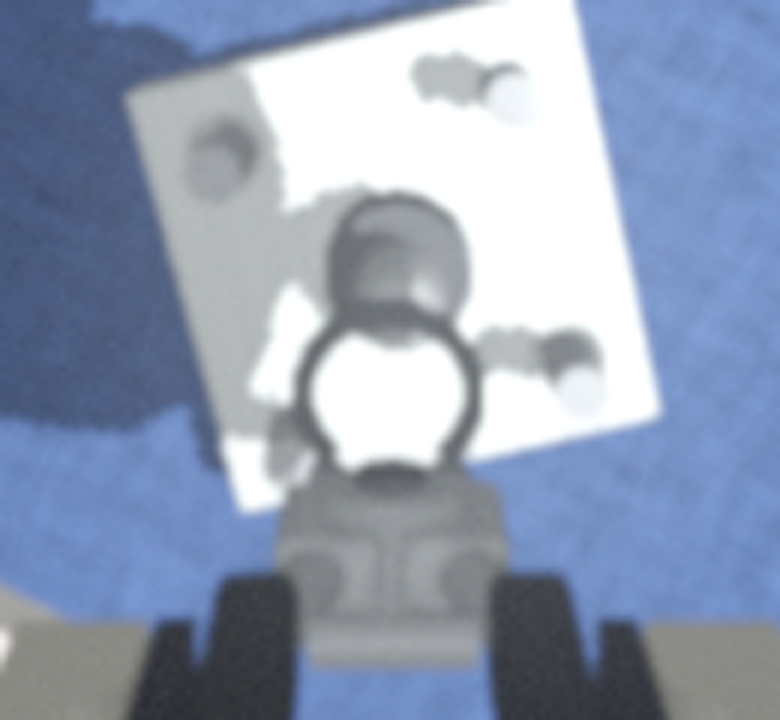

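View pics/s30.png

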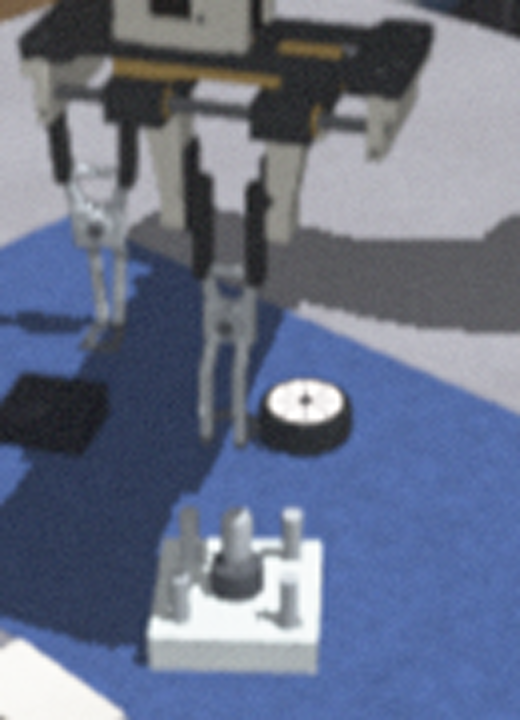

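```bash
python3 - <<'E'
from h import *
o=get_obs();print(o["tool_pos"],o["orientation"])
s=snapshot("wrist");im=s["image"][150:210,285:345,::-1].astype(float)
im=np.clip((im/255)**.8*255,0,255).astype(np.uint8)
cv2.imwrite("pics/w31.png",cv2.resize(im,None,fx=10,fy=10,interpolation=cv2.INTER_CUBIC))
for t in("stub_end","groove","ring","hub"):
    for d in landmark_of(t,"wrist")[:2]: print(t,round(d["score"],2),d["position"])
def circ(c,r,z):
    a=np.linspace(0,2*np.pi,40);return proj(s,np.c_[c[0]+r*np.cos(a),c[1]+r*np.sin(a),np.full(40,z)])
for c in([.5638,-.025],[.561,-.0264]):
    q=circ(c,.016,.044);print("collar",(q.min(0)-[285,150]+.45)*10,(q.max(0)-[285,150]+.45)*10)
    q=circ(c,.009,.074);print("stub",(q.min(0)-[285,150]+.45)*10,(q.max(0)-[285,150]+.45)*10)
E
```

```text
[ 0.564  -0.025   0.2275] [-179.9968    0.0061 -153.6955]
stub_end 0.88 [315.9, 184.1]
groove 0.76 [316.5, 175.4]
ring 0.92 [173.0, 128.1]
ring 0.76 [314.7, 199.7]
hub 0.89 [317.7, 170.3]
hub 0.74 [541.3, 183.2]
collar [182.7752 132.3586] [439.4909 384.5394]
stub [232.9445 234.7906] [389.283  387.6821]
collar [182.3743 107.0572] [439.6589 360.3417]
stub [232.6297 207.7454] [389.3456 361.368 ]
```

View pics/w31.png

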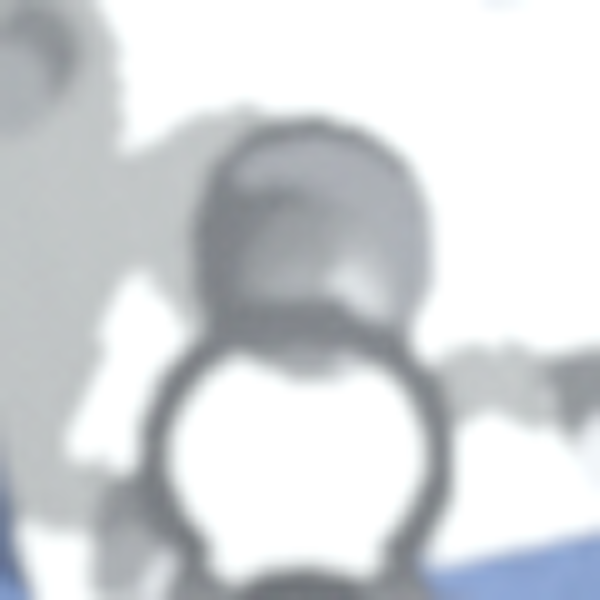

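```bash
python3 -m inch '[{"ax":0,"ay":0,"az":0,"dx":0.8,"dy":0.6,"dz":10,"fingers":20},{"ax":0,"ay":0,"az":0,"dx":1.5,"dy":1.2,"dz":25,"fingers":20},{"ax":0,"ay":0,"az":0,"dx":1.5,"dy":1.2,"dz":36,"fingers":20},{"ax":0,"ay":0,"az":0,"dx":1.5,"dy":1.2,"dz":41,"fingers":20},{"ax":0,"ay":0,"az":0,"dx":1.5,"dy":1.2,"dz":42,"fingers":20},{"ax":0,"ay":0,"az":0,"dx":1.5,"dy":1.2,"dz":42,"fingers":20},{"ax":0,"ay":0,"az":0,"dx":1.5,"dy":1.2,"dz":42,"fingers":20}]'
python3 - <<'E'
from h import *
o=get_obs();print(o["tool_pos"],o["orientation"],o["force"],o["opening"])
s=snapshot("wrist");im=s["image"][150:225,278:353,::-1]
cv2.imwrite("pics/w32.png",cv2.resize(im,None,fx=9,fy=9,interpolation=cv2.INTER_CUBIC))
s=snapshot("scene");save(s,"s32",(280,150,370,250),7)
s=snapshot("top");save(s,"t32",(290,150,380,240),7)
E
```

```text
clock: 28.98
tool_pos: [0.5626, -0.0239, 0.1859]
orientation: [-180.0, 0.0, -153.6]
force: [-0.9, -0.5, -2.4]
opening: 0.0373
[ 0.5626 -0.0239  0.1859] [-179.9878    0.0415 -153.6427] [-0.9208 -0.4986 -2.4194] 0.03728745049421098
```

View pics/w32.png

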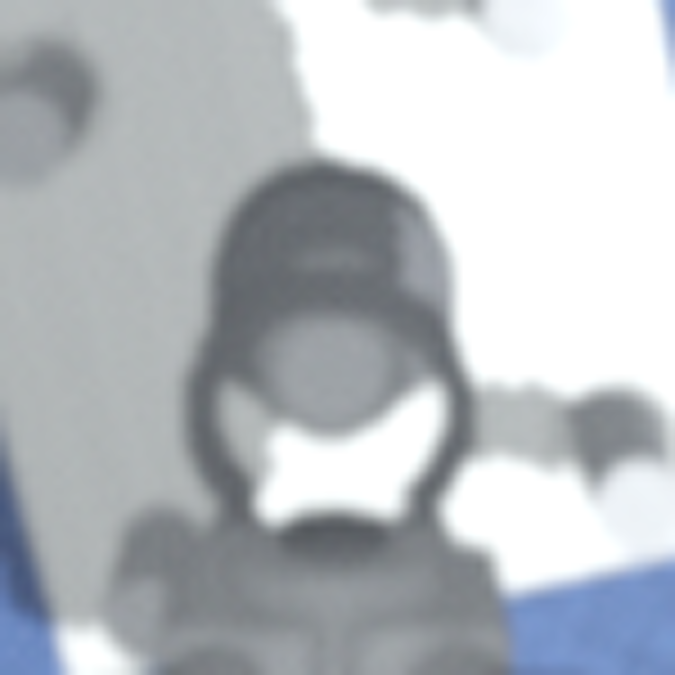

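View pics/s32.png

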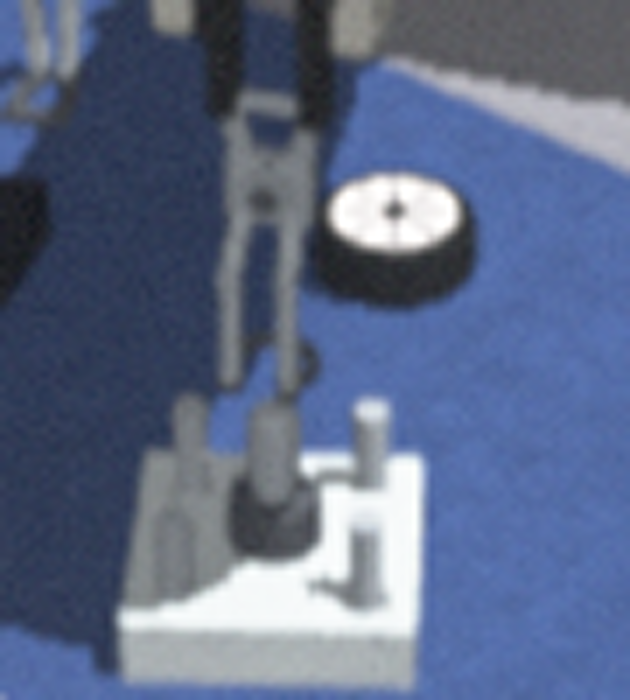

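```bash
cat > al.py <<'E'
from h import *
import sys
def ov(name,b,k,dx=0,dy=0,ringpx=(314.4,195.7),dep=.089):
    """overlay: red = ring outline; green= stub r9 z.074, r6 z.078, collar r16 z.044 if stub axis = ring axis + (dx,dy) mm tool"""
    o=get_obs();s=snapshot("wrist");T=Ro.from_euler('xyz',[180,0,o["orientation"][2]],degrees=True)
    zt=o["tool_pos"][2]-dep; c=onz(s,ringpx,zt)
    im=cv2.resize(s["image"][b[1]:b[3],b[0]:b[2],::-1],None,fx=k,fy=k,interpolation=cv2.INTER_CUBIC)
    a=np.linspace(0,2*np.pi,60)
    def dr(cc,r,z,col):
        q=(proj(s,np.c_[cc[0]+r*np.cos(a),cc[1]+r*np.sin(a),np.full(60,z)])-b[:2]+.5)*k-.5
        cv2.polylines(im,[np.round(q).astype(int)],True,col,1)
        return q.min(0),q.max(0)
    c2=c+T.apply([dx/1000,dy/1000,0])
    print("ring centre",c,"stub at",c2)
    dr(c,.015,zt,(0,0,255));dr(c,.011,zt,(0,0,255))
    for r,z in((.009,.074),(.006,.078),(.016,.044)): print(r,z,*dr(c2,r,z,(0,255,0)))
    cv2.imwrite(f"pics/{name}.png",im)
E
python3 - <<'E'
from al import *
ov("ov33",(278,150,353,225),9)
E
```

```text
ring centre [ 0.563  -0.0249  0.0967] stub at [ 0.563  -0.0249  0.0967]
0.009 0.074 [252.995  284.5191] [412.0264 438.8296]
0.006 0.078 [278.6735 318.7419] [386.0331 422.8194]
0.016 0.044 [204.2056 175.0768] [462.7698 427.4639]
```

View pics/ov33.png

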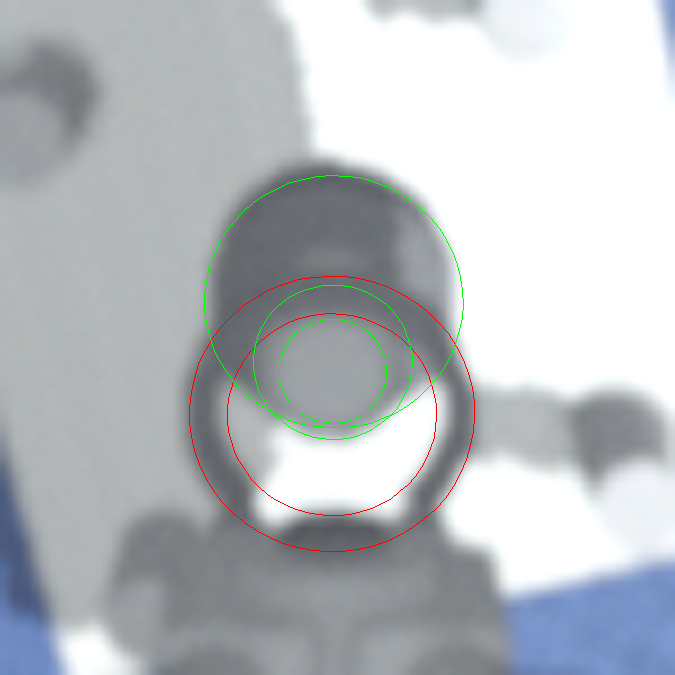

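```bash
python3 -m inch '[{"ax":0,"ay":0,"az":0,"dx":0.3,"dy":0.1,"dz":5,"fingers":20},{"ax":0,"ay":0,"az":0,"dx":0.3,"dy":0.1,"dz":10,"fingers":20},{"ax":0,"ay":0,"az":0,"dx":0.3,"dy":0.1,"dz":12,"fingers":20},{"ax":0,"ay":0,"az":0,"dx":0.3,"dy":0.1,"dz":12,"fingers":20},{"ax":0,"ay":0,"az":0,"dx":0.3,"dy":0.1,"dz":12,"fingers":20}]'
python3 - <<'E'
from al import *
o=get_obs();print(o["tool_pos"],o["orientation"],o["force"],o["opening"])
ov("ov34",(278,150,353,225),9)
E
```

```text
clock: 29.8
tool_pos: [0.5621, -0.024, 0.1736]
orientation: [-180.0, 0.0, -153.6]
force: [0.1, -0.8, -1.2]
opening: 0.0374
[ 0.5621 -0.024   0.1736] [-179.9956    0.0086 -153.6402] [ 0.0733 -0.7515 -1.1756] 0.03738736193858659
ring centre [ 0.5626 -0.0249  0.0846] stub at [ 0.5626 -0.0249  0.0846]
0.009 0.074 [249.4117 309.0755] [414.7213 469.0444]
0.006 0.078 [276.0725 344.9211] [387.7243 452.8599]
0.016 0.044 [199.1799 193.6628] [467.0498 454.5573]
```

View pics/ov34.png

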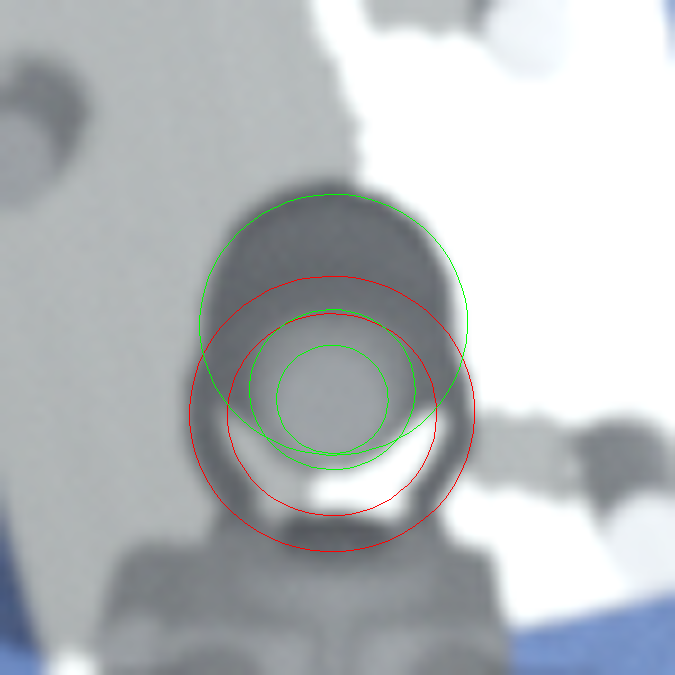

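```bash
python3 -m inch '[{"ax":0,"ay":0,"az":0,"dx":0.3,"dy":0,"dz":4,"fingers":20},{"ax":0,"ay":0,"az":0,"dx":0.3,"dy":0,"dz":8,"fingers":20},{"ax":0,"ay":0,"az":0,"dx":0.3,"dy":0,"dz":12,"fingers":20},{"ax":0,"ay":0,"az":0,"dx":0.3,"dy":0,"dz":15,"fingers":20},{"ax":0,"ay":0,"az":0,"dx":0.3,"dy":0,"dz":16,"fingers":20},{"ax":0,"ay":0,"az":0,"dx":0.3,"dy":0,"dz":16,"fingers":20}]'
python3 - <<'E'
from al import *
o=get_obs();print(o["tool_pos"],o["orientation"],o["force"],o["moment"],o["opening"])
ov("ov35",(278,150,353,225),9)
s=snapshot("scene");save(s,"s35",(280,150,370,250),7)
E
```

```text
clock: 30.6
tool_pos: [0.5617, -0.0241, 0.1574]
orientation: [-180.0, -0.0, -153.6]
force: [-0.4, 0.7, -1.3]
opening: 0.0372
[ 0.5617 -0.0241  0.1574] [-179.9988   -0.0053 -153.642 ] [-0.3971  0.7298 -1.2504] [ 0.0782 -0.1537  0.0045] 0.037200524128748934
ring centre [ 0.5622 -0.0251  0.0684] stub at [ 0.5622 -0.0251  0.0684]
0.009 0.074 [244.2158 344.7459] [418.6354 512.8473]
0.006 0.078 [272.3009 382.9944] [390.1876 496.4877]
0.016 0.044 [191.9319 220.3745] [473.1975 493.421 ]
```

View pics/ov35.png

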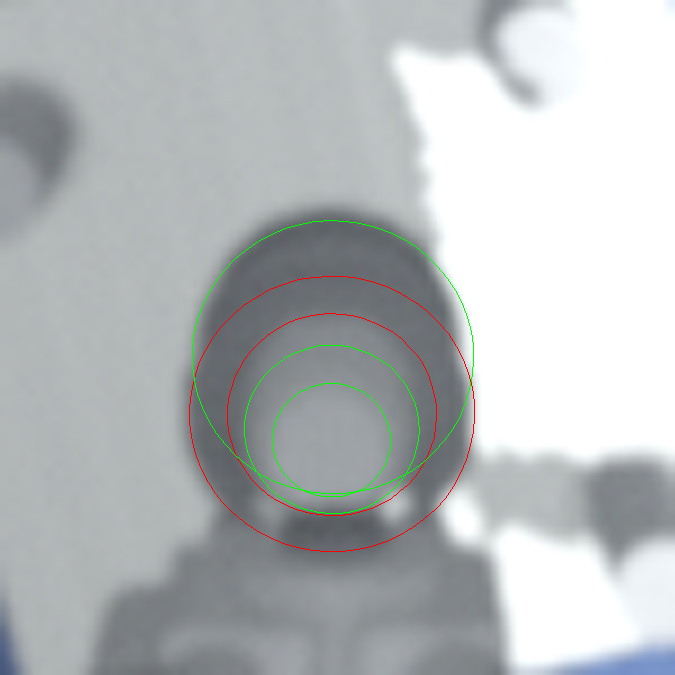

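View pics/s35.png

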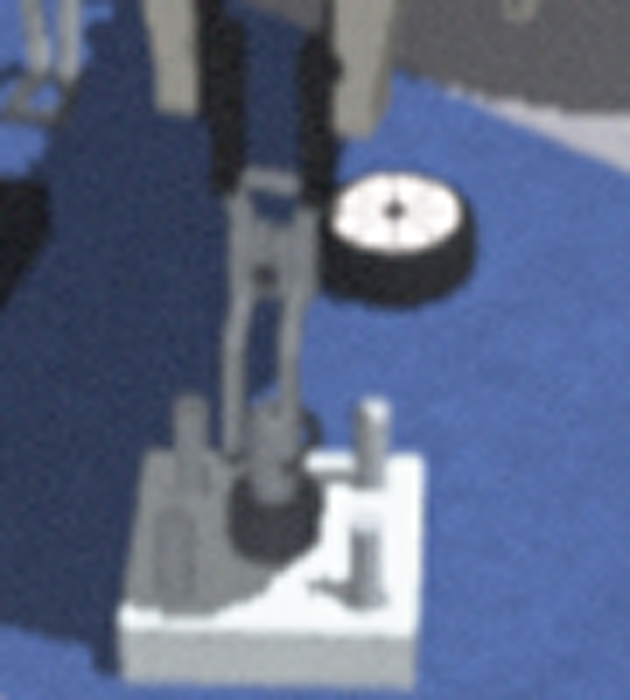

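```bash
python3 -m inch '[{"ax":0,"ay":0,"az":0,"dx":0.2,"dy":0,"dz":4,"fingers":20},{"ax":0,"ay":0,"az":0,"dx":0.2,"dy":0,"dz":8,"fingers":20},{"ax":0,"ay":0,"az":0,"dx":0.2,"dy":0,"dz":11,"fingers":20},{"ax":0,"ay":0,"az":0,"dx":0.2,"dy":0,"dz":13,"fingers":20},{"ax":0,"ay":0,"az":0,"dx":0.2,"dy":0,"dz":15,"fingers":20},{"ax":0,"ay":0,"az":0,"dx":0.2,"dy":0,"dz":15,"fingers":20}]'
python3 - <<'E'
from al import *
o=get_obs();print(o["tool_pos"],o["orientation"],o["force"],o["moment"],o["opening"])
ov("ov36",(278,150,353,225),9)
s=snapshot("scene");save(s,"s36",(280,150,370,250),7)
E
```

```text
clock: 31.45
tool_pos: [0.5615, -0.0242, 0.1423]
orientation: [180.0, -0.0, -153.6]
force: [1.2, 0.6, -2.4]
opening: 0.0377
[ 0.5615 -0.0242  0.1423] [ 179.9967   -0.0149 -153.6403] [ 1.19    0.6232 -2.4186] [ 0.0342 -0.1086  0.0073] 0.0376734077755461
ring centre [ 0.5619 -0.0252  0.0533] stub at [ 0.5619 -0.0252  0.0533]
0.009 0.074 [238.8234 381.796 ] [422.7439 558.2979]
0.006 0.078 [268.3889 422.5976] [392.7879 541.835 ]
0.016 0.044 [184.4659 247.8206] [479.5664 533.3239]
```

View pics/ov36.png

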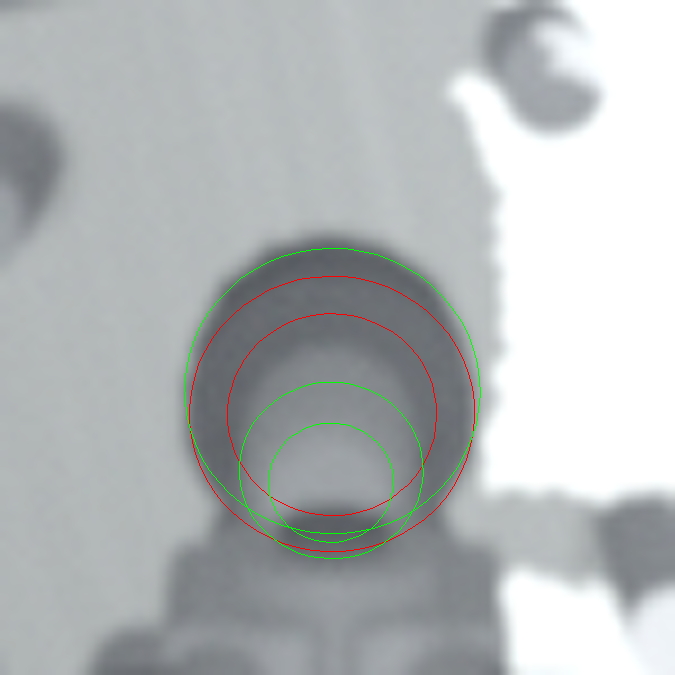

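View pics/s36.png

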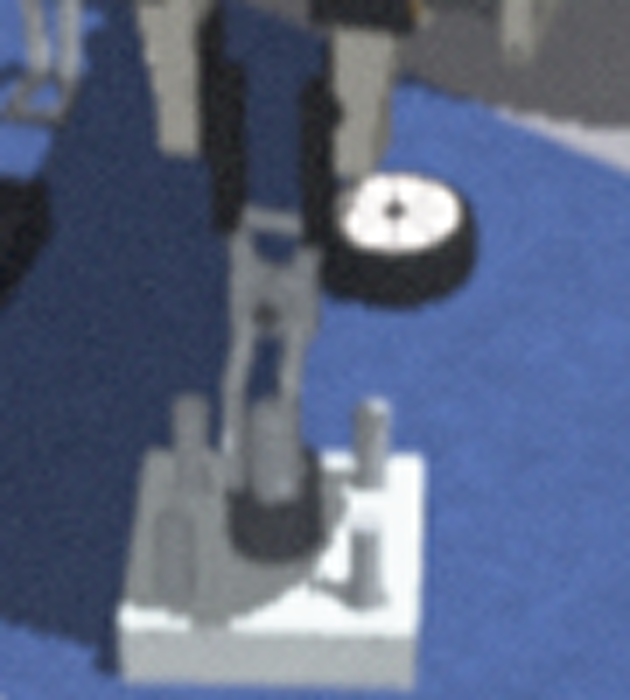

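```bash
python3 -m inch '[{"ax":0,"ay":0,"az":0,"dx":0.6,"dy":0,"dz":1.5,"fingers":20},{"ax":0,"ay":0,"az":0,"dx":0.6,"dy":0,"dz":3,"fingers":20},{"ax":0,"ay":0,"az":0,"dx":0.6,"dy":0,"dz":3.8,"fingers":20},{"ax":0,"ay":0,"az":0,"dx":0.6,"dy":0,"dz":3.8,"fingers":20},{"ax":0,"ay":0,"az":0,"dx":0.6,"dy":0,"dz":3.8,"fingers":20}]'
python3 -m inch '[{"ax":0,"ay":0,"az":0,"dx":0,"dy":0,"dz":0.7,"fingers":20},{"ax":0,"ay":0,"az":0,"dx":0,"dy":0,"dz":0.7,"fingers":20},{"ax":0,"ay":0,"az":0,"dx":0,"dy":0,"dz":0.7,"fingers":20}]'
```

```text
clock: 32.17
tool_pos: [0.561, -0.0245, 0.1387]
orientation: [-180.0, 0.0, -153.6]
force: [-0.2, -0.0, -2.2]
opening: 0.0372
clock: 32.55
tool_pos: [0.561, -0.0245, 0.1379]
orientation: [-180.0, -0.0, -153.6]
force: [-0.1, -0.1, -1.4]
opening: 0.0372
```

```bash
python3 -m inch '[{"ax":0,"ay":0,"az":0,"dx":0,"dy":0,"dz":0.6,"fingers":20},{"ax":0,"ay":0,"az":0,"dx":0,"dy":0,"dz":0.6,"fingers":20},{"ax":0,"ay":0,"az":0,"dx":0,"dy":0,"dz":0.6,"fingers":20}]'
python3 -m inch '[{"ax":0,"ay":0,"az":0,"dx":0,"dy":0,"dz":0.6,"fingers":20},{"ax":0,"ay":0,"az":0,"dx":0,"dy":0,"dz":0.6,"fingers":20},{"ax":0,"ay":0,"az":0,"dx":0,"dy":0,"dz":0.6,"fingers":20}]'
python3 - <<'E'
from al import *
ov("ov37",(278,150,353,225),9)
E
```

```text
clock: 32.92
tool_pos: [0.561, -0.0245, 0.1374]
orientation: [-180.0, -0.0, -153.6]
force: [-0.4, -0.4, -2.1]
opening: 0.037
clock: 33.3
tool_pos: [0.5612, -0.0244, 0.1371]
orientation: [-180.0, 0.0, -153.6]
force: [-1.1, 0.3, 2.1]
opening: 0.0374
ring centre [ 0.5617 -0.0254  0.0481] stub at [ 0.5617 -0.0254  0.0481]
0.009 0.074 [236.7448 395.8614] [424.1989 575.4207]
0.006 0.078 [266.8449 437.6542] [393.6688 558.9828]
0.016 0.044 [181.7227 258.0132] [481.94   548.0404]
```

View pics/ov37.png

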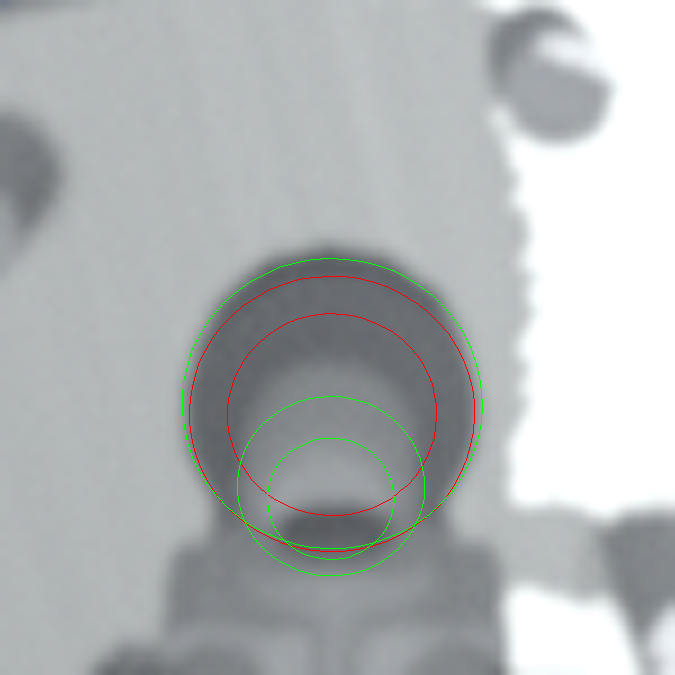

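```bash
python3 -m inch '[{"ax":0,"ay":0,"az":0,"dx":0,"dy":0,"dz":-1.4,"fingers":20},{"ax":0,"ay":0,"az":0,"dx":0.5,"dy":0,"dz":-1.4,"fingers":20},{"ax":0,"ay":0,"az":0,"dx":0.5,"dy":0,"dz":-1.4,"fingers":20},{"ax":0,"ay":0,"az":0,"dx":0.5,"dy":0,"dz":-1.4,"fingers":20},{"ax":0,"ay":0,"az":0,"dx":0.5,"dy":0,"dz":-1.4,"fingers":20},{"ax":0,"ay":0,"az":0,"dx":0.5,"dy":0,"dz":-1.4,"fingers":20}]'
python3 - <<'E'
from al import *
ov("ov38",(278,150,353,225),9)
s=snapshot("scene");save(s,"s38",(240,90,390,260),4.5)
o=get_obs();print(o["tool_pos"],o["orientation"],o["force"],o["moment"],o["opening"],o["qvel"])
E
```

```text
clock: 34.1
tool_pos: [0.5605, -0.0247, 0.1381]
orientation: [180.0, -0.0, -153.6]
force: [-0.1, -0.5, -0.9]
opening: 0.0377
ring centre [ 0.561  -0.0256  0.0491] stub at [ 0.561  -0.0256  0.0491]
0.009 0.074 [237.2179 392.9067] [423.9434 571.8557]
0.006 0.078 [267.2158 434.4823] [393.5398 555.3938]
0.016 0.044 [182.2809 255.958 ] [481.4419 545.0766]
[ 0.5606 -0.0247  0.1382] [-179.9988    0.0047 -153.6443] [-0.8039 -0.7326 -2.0446] [ 0.0569 -0.0912  0.0276] 0.0370293748029059 [ 0.0188 -0.0091 -0.0077 -0.0974  0.0872 -0.0519]
```

View pics/ov38.png

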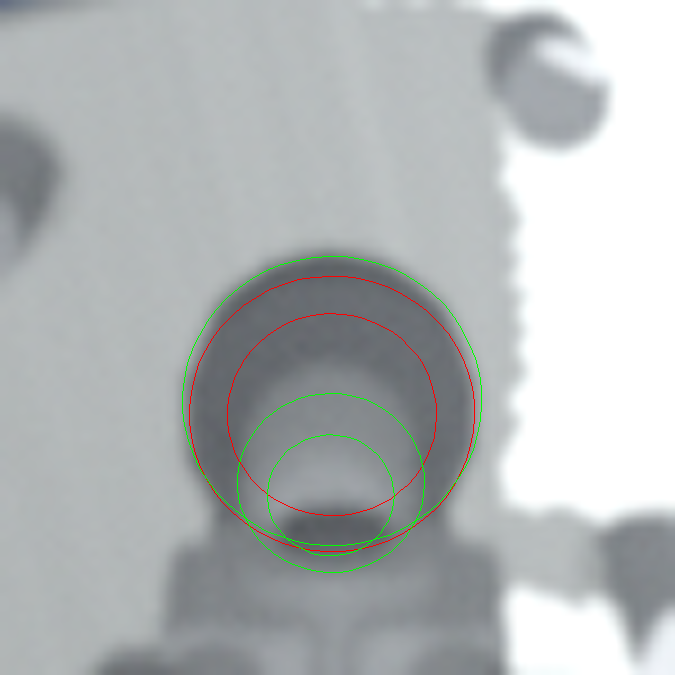

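View pics/s38.png

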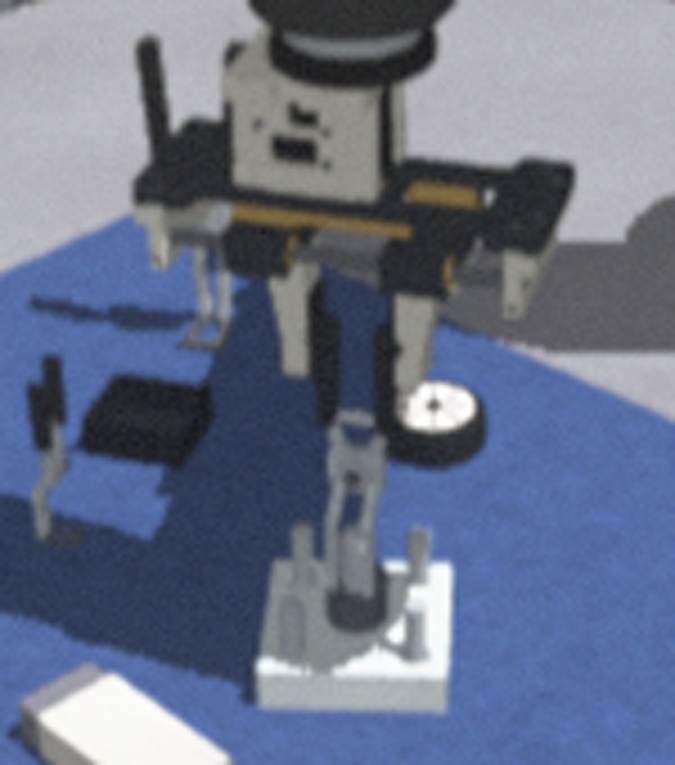

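The ring is level with the groove and centred to about 1 mm. The wrist carries only the pliers' weight (-2 N), and they are upright and squeezed. Handing in.

```bash
python3 - <<'E'
from h import *
print(close_job())
o=get_obs();print(o["clock"],o["tool_pos"],o["force"],o["opening"])
E
```

```text
the job is handed in; nothing more can be done
None
the job is handed in; nothing more can be done
```

I put both plain pins into the empty bores. I then took the middle-sized pliers by the handles, squeezed them, lowered the spread ring over the stub to the groove, and handed in at about 34 s while still holding it there. No verdict is reported.

**Last checks before hand-in:**
- **Pins:** in the scene picture both stand as high as the two fixed pins, and all four still stood that way in the last picture.
- **Height:** lowering gently, I felt the collar where it was predicted. I then raised about 1 mm, which puts the ring's middle at about 47 mm against the groove's 47.5 mm.
- **Centring:** the wrist picture puts the ring within about 1 mm of the stub's axis.
- **Force and grip:** the wrist showed only about -2 N, the pliers' own weight, so the ring is not pressing on the hub. The tool is vertical, the arm is still, and the fingers stopped at 37.0–37.7 mm; the ring was seen as a round, open C.

**What disagreed or went wrong:**
- **Finger length:** the fingertips are about 33 mm shorter than the stated TCP. My first grasp closed above the pin and missed it; I saw this in the pictures and corrected all later heights.
- **Opening reading:** it runs 1–2 mm under true size. The 12 mm pins read about 10.9, and the 39 mm handle stop about 37.5.
- **Wrist camera:** it seems off in tilt by roughly 2 degrees, so I aligned the ring directly against the stub and collar in the same picture.
- **Not checked:** I never measured the spread joint itself, and did not compare the screw's and bystanders' positions at the end. No contact with any of them was seen or felt.

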